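# Fit the hand knob to the hardness tester and run a hub bolt test

### The arm

A 7-joint arm with a two-finger parallel gripper is mounted at the origin on the work surface. World frame = base frame: x ahead of the robot, y to its left, z up, the work surface at z = 0. Lengths are in m, angles in rad, forces in N, time in s.
With the tool pointing down it reaches from about 0.425 to 0.925 m from the base axis. Payload 6.8 kg.
Tool frame: the origin (TCP) lies midway between the tips of the shut fingers; the grasp point (between the pads) lies 19 mm behind it; z points along the fingers, y is the direction in which the jaws open and shut (so a half turn about z gives the same grasp; the last joint's range is limited). The gripper opens to 85 mm and grips with 20 to 120 N. Pads are 22 mm wide; open, the fingers measure 114 mm over their backs; the gripper's body (76 mm by 85 mm) begins 54 mm behind the grasp point. The pads swing forward as they close: fully open they stand 13 mm farther back than shut.
Start: joints at [1.212, 0.477, 0.022, 1.555, -0.011, 1.109, -0.083], TCP at [0.168, -0.654, 0.231] pointing down, gripper open.
Joint ranges: [-2.96, 2.96], [-0.34, 2.1], [-1.41, 1.46], [0.24, 2.44], [-1.37, 4.51], [0.17, 1.92], [-2.96, 2.96]. Speed limits (rad/s): [2.39, 2.39, 3.14, 3.14, 3.14, 3.14, 3.14].

### API

Orientations are given as a unit quaternion [w, x, y, z].
In Python, from station import * gives the robot as it stands. The module is installed in compiled form; this text tells all that it offers.
- The arm moves only by the tool jog_arm, never from a script. Its arguments are lists of equal length, an entry for each row: "dp": the shift along the tool's x, y, z in units of 25 mm (1.0 is 25 mm), a list of three; "angular": the turn, a rotation vector about the tool's x, y, z in units of 5 degrees (1.0 is 5 degrees), a list of three; "claw": the finger opening in mm, from 0 to 85.4. A call has exactly 5 rows; each row is the pose to reach, as a shift and turn from the pose commanded when the call began, along the tool's axes at that moment; what a row does not reach only later rows make up. A row lasts 1/10 s, in which the tool goes at most 50 mm and 8.59 degrees, less where a joint would pass 70% of its speed; a pose out of reach is approached as far as the arm can. A call with a gripper value outside its range is refused whole. The fingers move at their own pace and stop on an object; "grip_force" is the grip in N (left out, the last holds). Time passes only in rows, so rows that repeat a pose let the fingers close, or fill a call up. It gives the time, the measured TCP pose, the force and the opening at its end, in the units of the state.
- get_obs(): the state, without advancing time (a new reading comes with each control period).
- read_camera(name): name is "scene" or "top" or "wrist"; returns a dict with "pixels" (384x512x3 uint8, blue, green, red), "camera_matrix" (3x3 intrinsics, pixels), "rvec" (rotation vector, rad) and "tvec" (3), from world to camera coordinates, as OpenCV has them. Camera axes: x right, y down, z forward; pixel columns grow to the right and rows downward; lengths in m; the calibration is good to about 2 mm. The wrist camera is an equidistant fisheye: a pixel r from the principal point sees the ray r / f radians off the axis. A picture is of the moment at which its call begins. There is no depth.
- hand_in(): hands the job in, once; it reports no verdict.
The state is a dict: "t": time; "q": joint angles; "joint_vel": joint speeds; "joint_torque": joint torques, N m; "eef_pos": TCP position; "tool_rot": TCP orientation; "contact_force": force on the tool from outside, world axes, zero at the start; "torque": the same for the moment, N m; "gripper_width": opening from 0.0 (shut) to 1.0 (fully open).
Only numpy, scipy, OpenCV 4.12 (cv2) and the standard library are available. Lean on these libraries where they do the work, as an engineer would, in place of code of your own. Each camera call takes 0.05 s, during which the arm holds its last target.

### The job

Fit the loose dark steel hand knob fully home on the tester's leaning flat-sided spindle, then turn it clockwise to raise the bolt against the indenter until the dial needle stands within the dark band, near its middle. Then press the red button right down to start the test, let it spring back and let go of everything, with the knob left on the spindle, the needle in the band and the spare bolt, anvil insert and calibration block left where they stand.

Things in the scene. Friction and masses are not known exactly. Their poses are not given: they have to be found in the camera images.
- knob: Loose dark steel hand knob, 250 g, on the bench, bore down. Origin: centre of underside; z up its axis. Hub: 38 mm diameter, z 0-32 mm; on it an upright grip bar, 52 mm along x, 14 mm thick along y, z 32-68. Bore, open below: 24 mm diameter, 26 mm deep, one flat side 7 mm from the axis at +x. A nose on the hub, to 38 mm from the axis at +x, 8 mm wide, z 6-16, marks the side of the flat.
- spindle_seat (a point): Centre of the collar's top face (42 mm diameter), 125 mm above the bench; a seated knob has its origin and axes here. z runs out along the steel spindle, leaning 30 deg from vertical to the tester's front; x points to its flat and turns with it. Spindle: 22 mm diameter, 22 mm long, flat 6 mm from the axis at +x, last 5 mm tapers by 2.5 mm all round. Play 1 mm; enters within 6 deg, lags up to 20 deg when turned.
- spindle (a joint): Spindle angle, rad, growing clockwise seen looking down on its end; range -0.3 to 1.9, starts at -0.2 to 0.4. Stiff (0.16 N m), stays where left; lifts anvil and bolt 8 mm per rad. At 0.7 the bolt meets the indenter: the torque steps up by 0.05 N m and rises to about 0.26 in all at 1.2, where the needle is at mid band.
- needle (a joint): Angle, rad, of the black needle (34 mm) of the dial on top of the tester, clockwise from above. 0 at rest, pointing to the tester's right (the spindle's side) at a dark tick; moves only once the indenter is pushed up, then 3.14 rad per rad of the spindle. The dark band on the white dial runs from 0.87 to 2.27; mid band (white tick, towards the tester's front) is 1.57.
- dial_centre (a point): Centre of the dial (white, 92 mm diameter, facing up) on top of the tester's head, 368 mm above the bench. From the tester's origin it lies 65 mm back (+x) and 210 mm to +y.
- tester: Grey fixed hardness tester. Origin on the bench straight below spindle_seat; x from front to back, z up. Base x -100 to 170, y -70 to 360 mm, 70 high. Gear housing under the spindle: x -45 to 80, y -35 to 35, up to 135 high. Column and head with dial and indenter: x 0 to 130, y 100 to 360, up to 374 high. Under the head a stainless bolt is clamped head up in the anvil.
- start_top (a point): Centre of the top of the red push button (28 mm diameter, in a black collar 12 mm high), 92 mm above the bench on the tester's base behind the spindle; pressed straight down.
- start (a joint): Travel of the red button in m: 0 up, 0.006 right down; it springs back and needs 1.5 N to start and 5 N to be right down.
- bolt: Spare stainless hub bolt standing on its hexagon head: 32 mm across corners, 70 mm high. Origin: centre of its underside. Leave alone.
- insert: Blued steel anvil insert, stepped disc 52 mm diameter, 24 mm high. Origin: centre of its underside. Leave alone.
- calblock: Brass calibration block 50 x 50 x 12 mm. Origin: centre of its underside. Leave alone.
There are look-alikes about, which are no part of the job. Of the things that look like the knob, take the one that is nearest to the robot's base at the start.

How it is judged:
By the outcome, as a careful person would: the job done as asked, in the order asked, and still so for the second after the job is handed in, with the robot touching nothing.
It also fails if it takes over 61 s, if anything falls off the work surface, if the arm or the gripper's body presses on something with over 40 N, if the wrist force passes 120 N, or if a joint passes its speed limit or range.

## Working session

There is one attempt and no reset: what is moved stays moved. The work goes in short steps, Python scripts to look and compute and a tool call to move; the robot and the scene stay as the last step left them, time stands still between calls to the robot, and variables do not carry over. Pictures are saved under pics/ and viewed, and the job is handed in when it is done.

Besides the shell and the picture viewer there is one more tool, called after "Call:" by a JSON object that holds its "fn" and its "kwargs". jog_arm: Moves the arm, as the interface text tells. Its arguments: {"type":"object","properties":{"dp":{"type":"array","items":{"type":"array","items":{"type":"number"}}},"angular":{"type":"array","items":{"type":"array","items":{"type":"number"}}},"claw":{"type":"array","items":{"type":"number"}},"grip_force":{"type":"number"}},"required":["dp","angular","claw"]}

```bash
mkdir -p pics
cat > h.py <<'E'
import numpy as np, cv2
from scipy.spatial.transform import Rotation as R
from station import *
def cam(n):
    c=read_camera(n); np.savez(f'{n}.npz',**{k:np.array(v) for k,v in c.items()}); return c
def load(n): return dict(np.load(f'{n}.npz'))
def ray(c,u,v,fish=False):
    K=np.array(c['camera_matrix'],float); Rm=cv2.Rodrigues(np.array(c['rvec'],float))[0]; t=np.array(c['tvec'],float).ravel()
    x=(u-K[0,2])/K[0,0]; y=(v-K[1,2])/K[1,1]
    if fish:
        th=np.hypot(x,y); s=np.sin(th)/th if th>1e-9 else 1
        d=np.array([x*s,y*s,np.cos(th)])
    else: d=np.array([x,y,1.])
    return -Rm.T@t, Rm.T@d
def atz(c,u,v,z,fish=False):
    o,d=ray(c,u,v,fish); return o+d*(z-o[2])/d[2]
def proj(c,P,fish=False):
    K=np.array(c['camera_matrix'],float); Rm=cv2.Rodrigues(np.array(c['rvec'],float))[0]; t=np.array(c['tvec'],float).ravel()
    p=(Rm@np.atleast_2d(P).T).T+t
    if fish:
        r=np.hypot(p[:,0],p[:,1]); th=np.arctan2(r,p[:,2]); x=p[:,0]/r*th;y=p[:,1]/r*th
    else: x=p[:,0]/p[:,2];y=p[:,1]/p[:,2]
    return np.c_[K[0,0]*x+K[0,2],K[1,1]*y+K[1,2]]
def crop(c,u0,u1,v0,v1,s,name):
    im=np.array(c['pixels'])[v0:v1,u0:u1]; cv2.imwrite('pics/'+name,cv2.resize(im,None,fx=s,fy=s,interpolation=cv2.INTER_CUBIC))
def quat(o):
    q=np.array(o['tool_rot']); return R.from_quat(q[[1,2,3,0]])
E
python3 - <<'E'
from h import *
for n in ['scene','top','wrist']:
    c=cam(n); cv2.imwrite(f'pics/{n}0.png',np.array(c['pixels']))
    print(n,c['camera_matrix'],ray(c,256,192)[0])
print(get_obs())
E
```

```text
scene [[426.0580486    0.         259.42777031]
 [  0.         426.0580486  187.60475397]
 [  0.           0.           1.        ]] [ 1.36470374 -0.14806707  1.06593782]
top [[376.43854623   0.         254.97740849]
 [  0.         376.43854623 199.90270161]
 [  0.           0.           1.        ]] [ 0.44005311 -0.1239172   1.25454437]
wrist [[297.31863964   0.         255.07813042]
 [  0.         297.31863964 188.20433759]
 [  0.           0.           1.        ]] [ 0.24289203 -0.6340244   0.37244462]
{'t': 0.15, 'q': array([ 1.21196006,  0.47760454,  0.02238335,  1.556197  , -0.01151706,
        1.1092988 , -0.0830925 ]), 'joint_vel': array([-0.00019673, -0.00110741,  0.00041941, -0.00303212, -0.00066218,
        0.00046812,  0.00046544]), 'joint_torque': array([ 2.70729186e-03, -5.96926332e+01,  1.61015041e+00, -2.81491238e+01,
        1.26663392e-02,  6.49432346e-03, -1.65307375e-05]), 'eef_pos': array([ 0.16734684, -0.65346793,  0.23056513]), 'tool_rot': array([-6.76358692e-04,  9.92152382e-01,  1.25032697e-01, -1.34282183e-04]), 'contact_force': array([-0.50196792, -0.41214623,  0.26491647]), 'torque': array([-0.01751209,  0.01480007,  0.07054933]), 'gripper_width': 1.0008186194761919}
```

View pics/scene0.png

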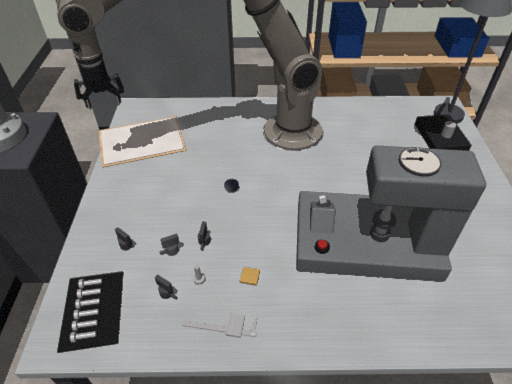

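View pics/top0.png

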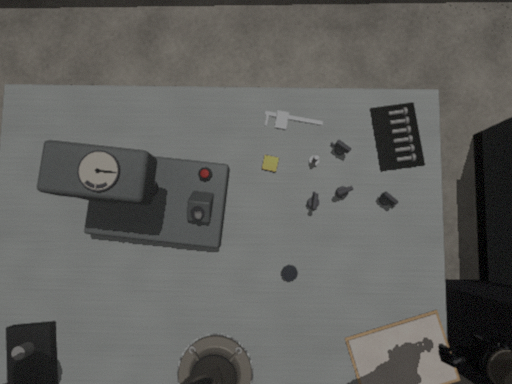

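View pics/wrist0.png

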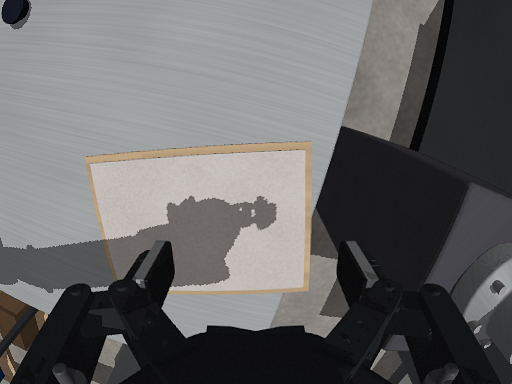

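Run:
```python
from h import *
t=load('top'); s=load('scene')
for u,v in [(313,203),(343,192),(386,200),(341,149)]:
    p=atz(t,u,v,0.04); print(u,v,p.round(3),np.hypot(*p[:2]))
for u,v in [(203,235),(171,243),(124,239),(165,287)]:
    p=atz(s,u,v,0.04); print('s',u,v,p.round(3),np.hypot(*p[:2]))
print('base',proj(t,[0,0,0]),proj(s,[0,0,0]))
print('btn',atz(t,205,174,.092),atz(s,321,244,.092)); print('dial',atz(t,99,171,.368),atz(s,420,161,.368))
crop(t,290,410,130,220,6,'t1.png'); crop(t,170,240,140,260,5,'t2.png'); crop(s,90,230,210,310,5,'s1.png'); crop(s,280,360,180,280,6,'s2.png')
```

```text
313 203 [ 0.545 -0.31   0.04 ] 0.6265144906966233
343 192 [ 0.582 -0.407  0.04 ] 0.710036263868503
386 200 [ 0.557 -0.546  0.04 ] 0.7804461699408745
341 149 [ 0.724 -0.402  0.04 ] 0.8276475196321202
s 203 235 [ 0.558 -0.314  0.04 ] 0.6399103500885873
s 171 243 [ 0.587 -0.407  0.04 ] 0.7142049815833523
s 124 239 [ 0.57  -0.551  0.04 ] 0.7929085971445441
s 165 287 [ 0.737 -0.403  0.04 ] 0.8402003644244534
base [[214.79349376 371.73802617]] [[293.24751065 130.88374695]]
btn [0.62652183 0.03511296 0.092     ] [0.63502457 0.03162792 0.092     ]
dial [0.58618451 0.2500781  0.368     ] [0.59387129 0.25038518 0.368     ]
```

View pics/t1.png

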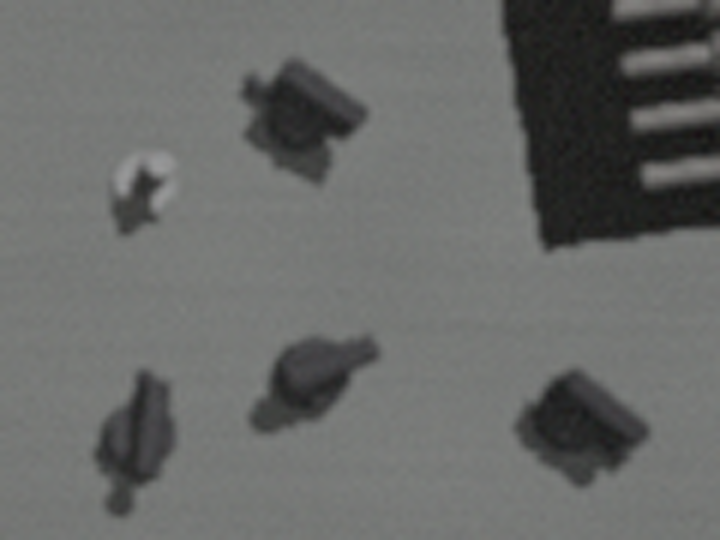

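View pics/t2.png

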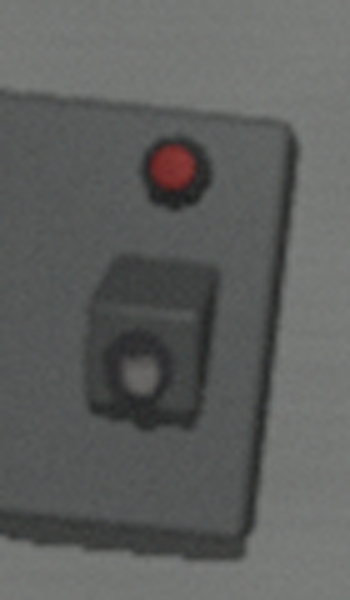

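View pics/s1.png

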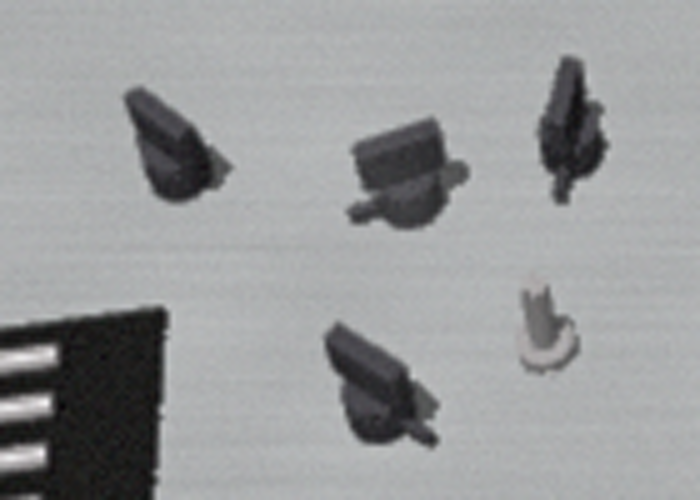

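View pics/s2.png

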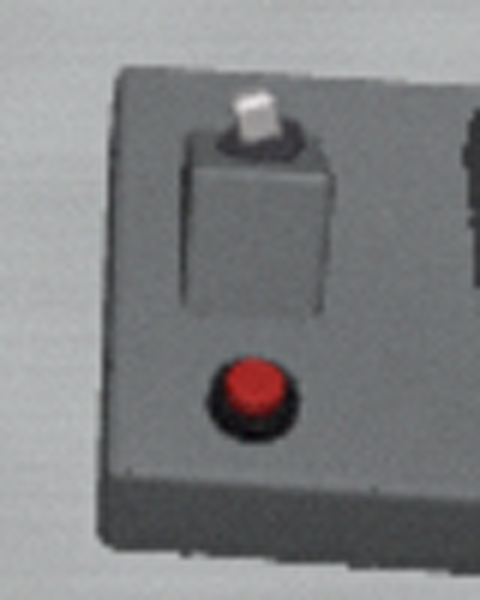

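Run:
```python
from h import *
t=load('top'); s=load('scene')
A=atz(t,170+293/5,140+122/5,.07); B=atz(t,170+245/5,140+535/5,.07)
print('top corners',A,B,np.linalg.norm(A-B))
A2=atz(s,280+118/6,180+72/6,.07);B2=atz(s,280+100/6,180+478/6,.07)
print('scene front-right, back-right',A2,B2,np.linalg.norm(A2-B2))
for a,b in[(A,B),(B2,A2)]:
    d=a-b; print('yaw',np.degrees(np.arctan2(d[1],d[0])))
crop(t,30,170,120,220,5,'t3.png'); crop(s,360,500,130,280,4,'s3.png')
```

```text
top corners [ 0.66195417 -0.03632926  0.07      ] [ 0.40017904 -0.01144891  0.07      ] 0.2629548500223114
scene front-right, back-right [ 0.40893575 -0.01006005  0.07      ] [ 0.67216977 -0.03870948  0.07      ] 0.2647884802258935
yaw -5.429353357213723
yaw -6.21141401837238
```

View pics/t3.png

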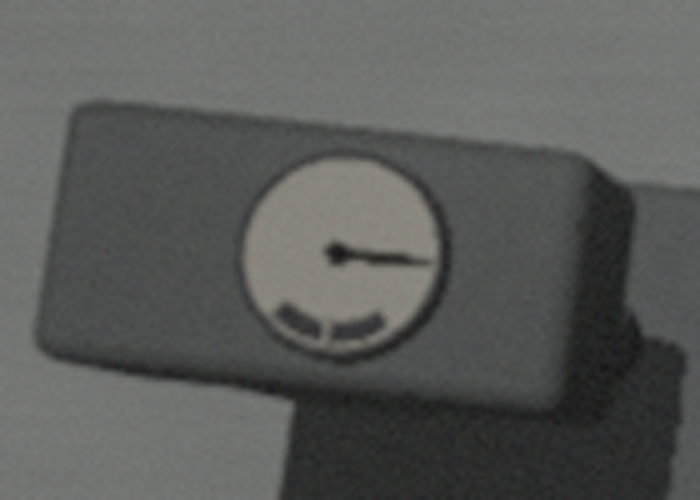

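View pics/s3.png

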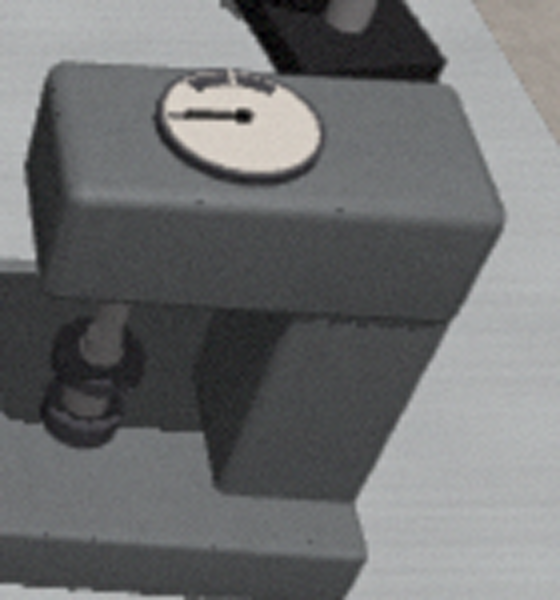

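```bash
cat >> h.py <<'E'
def go(P,Rt,o=None):
    """dp (25mm units), angular (5deg units), from measured pose to target"""
    o=o or get_obs(); Rm=quat(o)
    dp=Rm.inv().apply(np.array(P)-np.array(o['eef_pos']))/0.025
    an=np.degrees((Rm.inv()*Rt).as_rotvec())/5
    print('dp',dp.round(3),'ang',an.round(3)); return dp,an
def toolR(zdir,xdir):
    z=np.array(zdir,float); z/=np.linalg.norm(z); x=np.array(xdir,float); x-=z*(x@z); x/=np.linalg.norm(x)
    return R.from_matrix(np.c_[x,np.cross(z,x),z])
def st():
    o=get_obs(); M=quat(o).as_matrix()
    print('t',o['t'],'p',np.round(o['eef_pos'],4),'q',np.round(o['q'],3),'F',np.round(o['contact_force'],1),'T',np.round(o['torque'],2),'w',round(float(o['gripper_width']),3)); print('x',M[:,0].round(3),'z',M[:,2].round(3)); return o
E
python3 - <<'E'
from h import *
c=load('wrist'); o,d=ray(c,255,188,True); print(d)
go([.48,-.31,.25],toolR([0,0,-1],[1,0,0]))
E
```

```text
[-0.29821207 -0.07371218 -0.95164914]
dp [ 15.524 -10.207  -0.765] ang [-0.016  0.003  2.873]
```

Call:
{"fn": "jog_arm", "kwargs": {"dp": [[1.5,-1,0],[3.1,-2,-0.2],[4.6,-3,-0.3],[6.2,-4,-0.3],[7.8,-5.1,-0.4]], "angular": [[0,0,0.3],[0,0,0.6],[0,0,0.9],[0,0,1.2],[0,0,1.5]], "claw": [85,85,85,85,85]}}

```text
t: 0.65
eef_pos: [0.3256, -0.4804, 0.241]
tool_rot: [-0.0, 0.998, 0.059, -0.0]
contact_force: [0.6, -0.7, -1.3]
gripper_width: 0.994
```

Run:
```python
from h import *
st(); go([.48,-.31,.25],toolR([0,0,-1],[1,0,0]))
```

```text
t 0.65 p [ 0.3256 -0.4804  0.241 ] q [ 0.892  0.314 -0.031  1.775  0.011  1.053 -0.595] F [ 0.6 -0.7 -1.3] T [-0.04 -0.06 -0.01] w 0.994
x [ 0.993  0.118 -0.   ] z [-0.  0. -1.]
dp [ 6.938 -6.041 -0.361] ang [-0.004  0.004  1.356]
```

Call:
{"fn": "jog_arm", "kwargs": {"dp": [[1.4,-1.2,0],[2.8,-2.4,-0.2],[4.2,-3.6,-0.3],[5.6,-4.8,-0.3],[6.9,-6,-0.4]], "angular": [[0,0,0.3],[0,0,0.6],[0,0,0.9],[0,0,1.2],[0,0,1.35]], "claw": [85,85,85,85,85]}}

```text
t: 1.15
eef_pos: [0.4791, -0.3106, 0.2511]
tool_rot: [-0.0, 1.0, 0.001, -0.0]
contact_force: [0.9, -1.0, -0.5]
gripper_width: 0.996
```

Run:
```python
from h import *
st(); c=cam('wrist'); cv2.imwrite('pics/w1.png',np.array(c['pixels'])); st()
```

```text
t 1.15 p [ 0.4791 -0.3106  0.2511] q [ 0.564  0.293 -0.12   1.78   0.039  1.071 -1.14 ] F [ 0.9 -1.  -0.5] T [-0.04 -0.01 -0.04] w 0.996
x [ 1.     0.002 -0.   ] z [-0.  0. -1.]
t 1.2 p [ 0.4852 -0.3027  0.2517] q [ 0.557  0.294 -0.13   1.778  0.037  1.071 -1.144] F [ 5.5  5.2 -0. ] T [ 0.32 -0.28  0.06] w 0.996
x [1.    0.011 0.004] z [ 0.004  0.004 -1.   ]
```

View pics/w1.png

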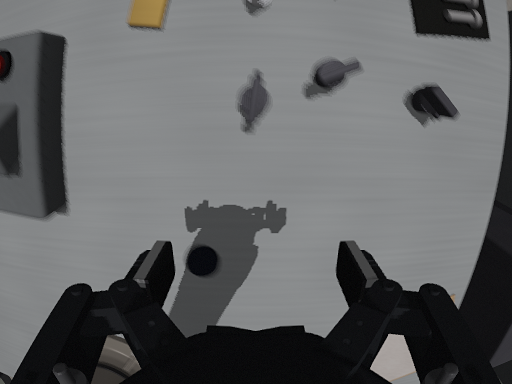

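Call:
{"fn": "jog_arm", "kwargs": {"dp": [[0.5,0,1],[1,0,2],[1,0,2],[1,0,2],[1,0,2]], "angular": [[0,0,0],[0,0,0],[0,0,0],[0,0,0],[0,0,0]], "claw": [85,85,85,85,85]}}

```text
t: 1.7
eef_pos: [0.5029, -0.3132, 0.2025]
tool_rot: [0.0, 1.0, 0.001, 0.001]
contact_force: [-0.1, 0.3, 0.6]
gripper_width: 0.998
```

Run:
```python
from h import *
c=cam('wrist'); cv2.imwrite('pics/w2.png',np.array(c['pixels'])); crop(c,180,460,20,220,2.8,'w2c.png'); st()
```

```text
t 1.75 p [ 0.503  -0.3132  0.2027] q [ 0.546  0.374 -0.121  1.783  0.053  0.985 -1.166] F [ 0.5  0.1 -0.5] T [-0.06 -0.06 -0.01] w 0.994
x [1.    0.001 0.001] z [ 0.001 -0.001 -1.   ]
```

View pics/w2c.png

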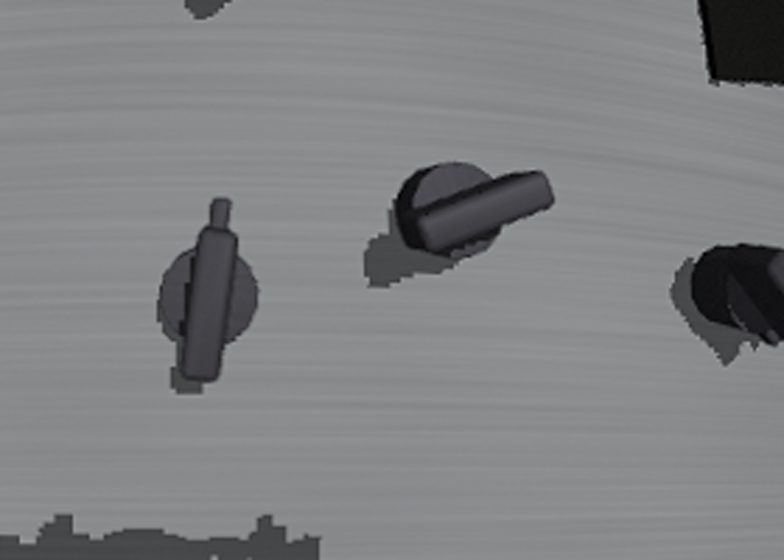

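Run:
```python
from h import *
c=load('wrist')
f=lambda u,v:((u+.5)/2.8-.5+180,(v+.5)/2.8-.5+20)
a=atz(c,*f(219,230),.068,True);b=atz(c,*f(199,379),.068,True);n=atz(c,*f(221,199),.011,True)
m=(a+b)/2;d=a-b;print(a,b,np.linalg.norm(d),'mid',m,'yaw',np.degrees(np.arctan2(d[1],d[0])))
h=[atz(c,*f(u,v),.032,True) for u,v in[(159,298),(258,296)]];print('hub edges',h)
d=n-m; print('nose',n,np.linalg.norm(d[:2]),np.degrees(np.arctan2(d[1],d[0])))
yaw=np.radians(-6)
# overlay
for (x0,y0,yy) in [(m[0],m[1],np.arctan2(d[1],d[0]))]:
    im=np.array(c['pixels']).copy()
    im=cv2.resize(im[20:220,180:460],None,fx=2.8,fy=2.8,interpolation=cv2.INTER_CUBIC)
    Rz=R.from_euler('z',yy).as_matrix()
    bar=np.array([[sx*.026,sy*.007,.068] for sx,sy in[(1,1),(1,-1),(-1,-1),(-1,1)]])
    hub=np.array([[.019*np.cos(t),.019*np.sin(t),.032] for t in np.linspace(0,6.28,40)])
    nose=np.array([[.038,.004,.016],[.038,-.004,.016],[.019,-.004,.016],[.019,.004,.016]])
    for P in(bar,hub,nose):
        p=proj(c,(Rz@P.T).T+[x0,y0,0],True); p=((p-[180,20]+.5)*2.8-.5).astype(int); cv2.polylines(im,[p.reshape(-1,1,2)],True,(0,255,0),1)
    cv2.imwrite('pics/ov1.png',im[150:450,80:420])
```

```text
[ 0.57479011 -0.3156154   0.068     ] [ 0.52452915 -0.30896861  0.068     ] 0.05069856660514853 mid [ 0.54965963 -0.312292    0.068     ] yaw -7.533397018403524
hub edges [array([ 0.5484434 , -0.29351568,  0.032     ]), array([ 0.54921116, -0.33065013,  0.032     ])]
nose [ 0.58600024 -0.31694495  0.011     ] 0.036637273122345874 -7.296291992626207
```

View pics/ov1.png

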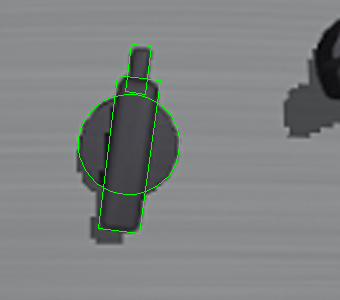

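Run:
```python
from h import *
y=np.radians(-5.5); a=np.array([-.5*np.cos(y),-.5*np.sin(y),.866]); s=np.array([.504,.049,.125])
print(a); dp,an=go(s+a*.17,toolR(-a,[np.cos(y),np.sin(y),0]))
# verify straight interpolation
```

```text
[-0.4976981   0.04792288  0.866     ]
dp [ -3.326 -14.816  -2.803] ang [-0.28   5.978  1.089]
```

Call:
{"fn": "jog_arm", "kwargs": {"dp": [[-0.3,-1.3,-0.5],[-0.7,-2.9,-1],[-1,-4.5,-1.4],[-1.4,-6.2,-1.8],[-1.8,-7.9,-2.2]], "angular": [[0,0.4,0.1],[0,1.0,0.2],[-0.1,1.6,0.3],[-0.1,2.3,0.4],[-0.1,3.1,0.5]], "claw": [85,85,85,85,85]}}

```text
t: 2.25
eef_pos: [0.4577, -0.1139, 0.2581]
tool_rot: [0.005, 0.99, -0.021, 0.137]
contact_force: [0.9, 1.2, 1.1]
gripper_width: 1.001
```

Run:
```python
from h import *
st()
y=np.radians(-5.5); a=np.array([-.5*np.cos(y),-.5*np.sin(y),.866]); s=np.array([.504,.049,.125])
go(s+a*.17,toolR(-a,[np.cos(y),np.sin(y),0]))
```

```text
t 2.25 p [ 0.4577 -0.1139  0.2581] q [ 0.396 -0.018 -0.265  2.161 -0.038  0.723 -1.458] F [0.9 1.2 1.1] T [ 0.01  0.22 -0.02] w 1.001
x [ 0.961 -0.041  0.273] z [ 0.272 -0.015 -0.962]
dp [-1.599 -6.766 -1.061] ang [-0.202  2.836  0.572]
```

Call:
{"fn": "jog_arm", "kwargs": {"dp": [[-0.4,-1.6,-0.3],[-0.8,-3.2,-0.5],[-1.2,-4.8,-0.8],[-1.6,-6.4,-1],[-1.6,-6.7,-1]], "angular": [[0,0.7,0.1],[0,1.4,0.2],[-0.1,2.1,0.4],[-0.2,2.8,0.5],[-0.2,2.8,0.5]], "claw": [85,85,85,85,85]}}

```text
t: 2.75
eef_pos: [0.4178, 0.0583, 0.2704]
tool_rot: [0.013, 0.966, -0.039, 0.257]
contact_force: [0.7, -1.6, 0.6]
gripper_width: 0.995
```

Run:
```python
from h import *
st();c=cam('wrist'); cv2.imwrite('pics/w3.png',np.array(c['pixels']));st()
```

```text
t 2.75 p [0.4178 0.0583 0.2704] q [ 0.333 -0.251 -0.68   2.366  0.138  0.505 -2.126] F [ 0.7 -1.6  0.6] T [-0.03  0.47 -0.05] w 0.995
x [ 0.865 -0.069  0.497] z [ 0.495 -0.046 -0.868]
t 2.8 p [0.4189 0.0574 0.2708] q [ 0.334 -0.249 -0.677  2.363  0.137  0.506 -2.123] F [ 0.2  0.2 -0.1] T [0.1  0.51 0.03] w 0.997
x [ 0.865 -0.07   0.497] z [ 0.495 -0.046 -0.868]
```

View pics/w3.png

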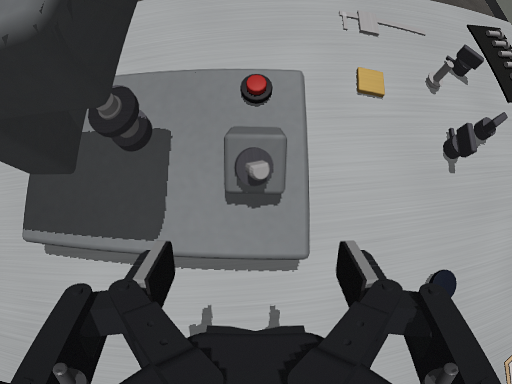

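Run:
```python
from h import *
c=cam('wrist'); crop(c,215,305,70,215,5,'w3c.png')
np.savez('w3.npz',**{k:np.array(v) for k,v in c.items()})
```

```text
(no output)
```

View pics/w3c.png

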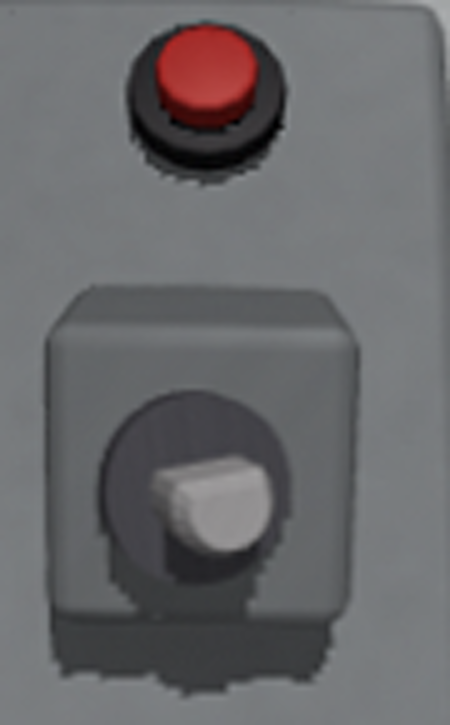

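```bash
cat > sp.py <<'E'
from h import *
def dsec(r,f,n=60):
    a0=np.arccos(f/r); t=np.linspace(a0,2*np.pi-a0,n); return np.c_[r*np.cos(t),r*np.sin(t)]
def curves(x,y,yaw,phi):
    # tester frame; spindle frame: z=a ; x at phi measured cw from tester back dir
    cy,sy=np.cos(yaw),np.sin(yaw)
    a=np.array([-.5*cy,-.5*sy,np.sqrt(.75)]); b=np.array([np.sqrt(.75)*cy,np.sqrt(.75)*sy,.5]) # b: 'back' in collar plane
    l=np.cross(a,b)
    X=np.cos(phi)*b-np.sin(phi)*l; Y=np.cross(a,X); S=np.array([x,y,.125])
    T=lambda p,z:S+p[:,:1]*X+p[:,1:]*Y+z*a
    t=np.linspace(0,2*np.pi,60); col=np.c_[.021*np.cos(t),.021*np.sin(t)]
    tw=lambda px,py,pz:S*[1,1,0]+np.array([px*cy-py*sy,px*sy+py*cy,pz])
    base=np.array([tw(-.1,-.07,.07),tw(.17,-.07,.07),tw(.17,.1,.07),tw(-.1,.36,.07)])
    return T(col,0),T(dsec(.011,.006),.017),T(dsec(.0085,.0035),.022),T(dsec(.011,.006),0),base
def overlay(c,par,box,s,name,fish=True):
    u0,u1,v0,v1=box; im=np.array(c['pixels'])[v0:v1,u0:u1]; im=cv2.resize(im,None,fx=s,fy=s,interpolation=cv2.INTER_CUBIC)
    for P,col in zip(curves(*par),[(0,255,0),(0,255,255),(255,255,0),(0,0,255),(255,0,255)]):
        p=proj(c,P,fish); p=((p-[u0,v0]+.5)*s-.5).astype(int); cv2.polylines(im,[p.reshape(-1,1,2)],True,col,1)
    cv2.imwrite('pics/'+name,im)
E
python3 - <<'E'
from sp import *
c=load('w3'); f=lambda u,v:((u+.5)/5-.5+215,(v+.5)/5-.5+70)
overlay(c,(.504,.049,np.radians(-5.5),-.25),(215,305,70,215),5,'o3.png')
# button
print('btn',atz(c,*f(207,65),.092,True))
E
```

```text
btn [0.62943023 0.037707   0.092     ]
```

View pics/o3.png

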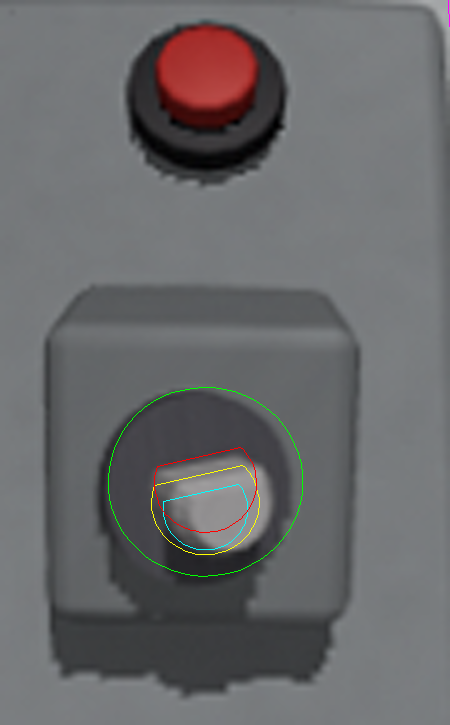

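Run:
```python
from sp import *
c=load('w3'); print(ray(c,255,188,True)); crop(c,230,280,140,200,12,'w3d.png')
```

```text
(array([0.41570379, 0.05850248, 0.43295422]), array([ 0.20493576, -0.02142956, -0.97854081]))
```

View pics/w3d.png

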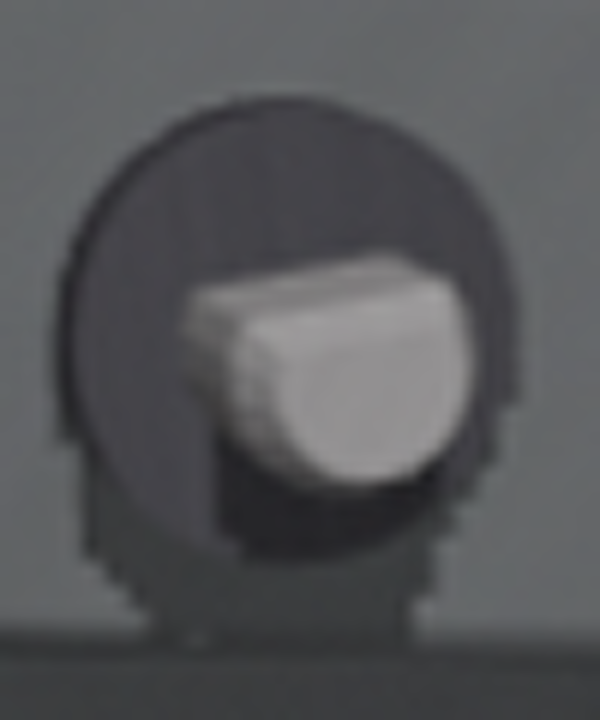

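```bash
cat > sp2.py <<'E'
from sp import *
from scipy.optimize import least_squares
def frame(par):
    x,y,lx,ly,phi=par  # a=(lx,ly,sqrt)
    a=np.array([lx,ly,np.sqrt(max(1e-6,1-lx*lx-ly*ly))]); S=np.array([x,y,.125])
    b=np.array([1.,0,0]); b-=a*(a@b); b/=np.linalg.norm(b); l=np.cross(a,b)
    X=np.cos(phi)*b-np.sin(phi)*l; return S,X,np.cross(a,X),a
def curves2(par):
    S,X,Y,a=frame(par)
    T=lambda p,z:S+p[:,:1]*X+p[:,1:]*Y+z*a
    t=np.linspace(0,2*np.pi,60); col=np.c_[.021*np.cos(t),.021*np.sin(t)]
    return T(col,0),T(dsec(.011,.006),.017),T(dsec(.0085,.0035),.022),T(dsec(.011,.006),0)
def overlay2(c,par,box,s,name,fish=True):
    u0,u1,v0,v1=box; im=np.array(c['pixels'])[v0:v1,u0:u1]; im=cv2.resize(im,None,fx=s,fy=s,interpolation=cv2.INTER_CUBIC)
    for P,col in zip(curves2(par),[(0,255,0),(0,255,255),(255,255,0),(0,0,255)]):
        p=proj(c,P,fish); p=((p-[u0,v0]+.5)*s-.5).astype(int); cv2.polylines(im,[p.reshape(-1,1,2)],True,col,1)
    cv2.imwrite('pics/'+name,im)
def pdist(pts,poly):
    # distance of points to closed polyline
    out=[]
    A=poly;B=np.roll(poly,-1,0)
    for p in pts:
        d=B-A; t=np.clip(((p-A)*d).sum(1)/np.maximum((d*d).sum(1),1e-12),0,1)
        out.append(np.min(np.linalg.norm(A+t[:,None]*d-p,axis=1)))
    return np.array(out)
def fit(views,p0):
    # views: list of (cam, fish, {curve idx: pts px})
    def res(p):
        cs=curves2(p); r=[]
        for c,fi,d in views:
            for k,pts in d.items(): r.append(pdist(np.array(pts,float),proj(c,cs[k],fi)))
        return np.concatenate(r)
    return least_squares(res,p0,loss='soft_l1',f_scale=.5)
E
cat > f1.py <<'E'
from sp2 import *
c=load('w3'); f=lambda L:[((u+.5)/12-.5+230,(v+.5)/12-.5+140) for u,v in L]
V=(c,True,{0:f([(75,330),(515,310),(285,97),(290,560),(130,180),(430,150),(110,460)]),
 2:f([(471,365),(360,485),(277,405),(300,455),(430,455)]),1:f([(195,300),(385,255),(185,340),(290,278)])})
if __name__=='__main__':
  best=None
  for lx,ly in[(-.5,0),(-.45,-.2),(-.4,-.3)]:
    r=fit([V],[.504,.049,lx,ly,-.2]); print(r.cost,r.x.round(4),np.degrees(np.arccos(np.sqrt(1-r.x[2]**2-r.x[3]**2))),np.degrees(np.arctan2(r.x[3],r.x[2])))
  overlay2(c,r.x,(230,280,140,200),12,'o4.png')
  overlay2(load('top'),r.x,(170,240,140,260),5,'o4t.png',False); overlay2(load('scene'),r.x,(280,360,180,280),6,'o4s.png',False)
E
python3 f1.py
```

```text
6.14938833212584 [ 0.5031  0.0505 -0.3967 -0.2057 -0.1869] 26.543541641572876 -152.59489647706056
6.149388457972791 [ 0.5031  0.0505 -0.3968 -0.2057 -0.1868] 26.54671124046663 -152.59533718659597
6.096128270440805 [ 0.5031  0.0505 -0.3897 -0.2014 -0.2739] 26.01983038255337 -152.67097625030627
```

View pics/o4.png

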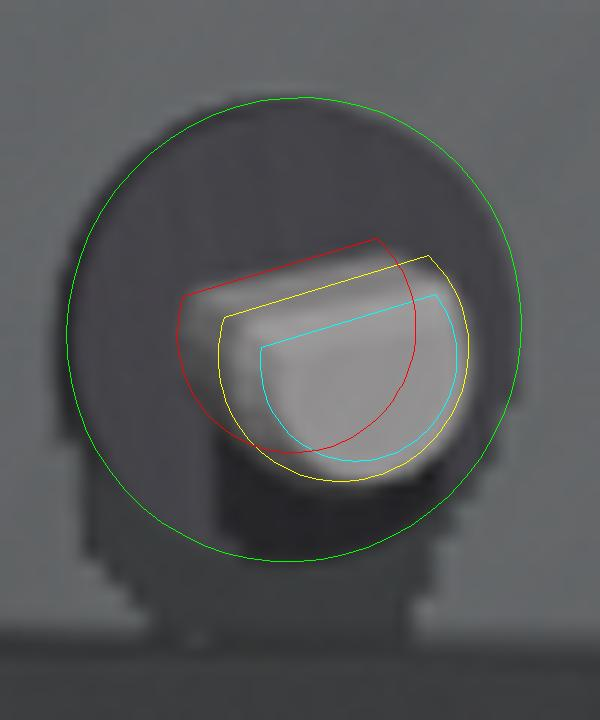

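View pics/o4s.png

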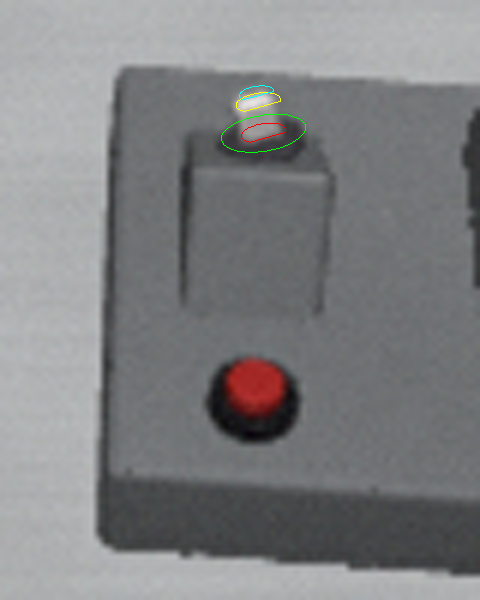

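View pics/o4t.png

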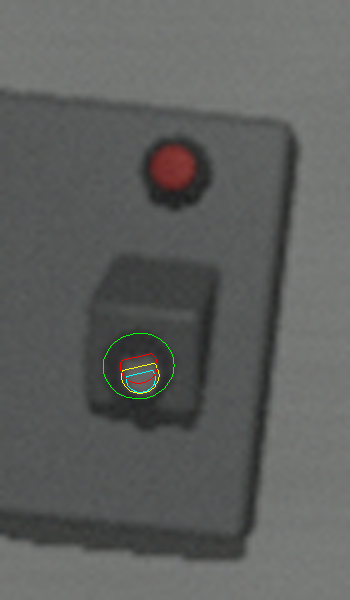

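```bash
cat > f1.py <<'E'
from sp2 import *
c=load('w3'); f=lambda L:[((u+.5)/12-.5+230,(v+.5)/12-.5+140) for u,v in L]
V=(c,True,{0:f([(75,330),(515,310),(285,97),(290,560),(130,180),(430,150),(110,460)]),
 2:f([(277,405),(300,455),(360,480)]),1:f([(240,330),(235,390),(474,360),(455,420),(345,490),(270,465)]),3:f([(195,295),(385,252),(185,340),(290,274)])})
def P(p): # x,y,az,phi -> 30deg lean
    return [p[0],p[1],.5*np.cos(p[2]),.5*np.sin(p[2]),p[3]]
if __name__=='__main__':
  def res(p):
    cs=curves2(P(p)); return np.concatenate([pdist(np.array(q),proj(c,cs[k],True)) for k,q in V[2].items()])
  for az0,ph0 in[(-2.7,-.2),(3.1,0)]:
    r=least_squares(res,[.503,.05,az0,ph0],loss='soft_l1',f_scale=.5); print(r.cost,r.x.round(4),np.degrees(r.x[2:]))
  r2=fit([V],P(r.x)); print('free',r2.cost,r2.x.round(4),np.degrees(np.arcsin(np.hypot(*r2.x[2:4]))),np.degrees(np.arctan2(r2.x[3],r2.x[2])))
  overlay2(c,P(r.x),(230,280,140,200),12,'o4.png')
E
python3 f1.py
```

```text
1.06897179939055 [ 0.5028  0.0503 -2.6511 -0.1857] [-151.89887177  -10.6396662 ]
1.0689717997741326 [ 0.5028  0.0503  3.632  -0.1857] [208.10099416 -10.63842902]
free 1.0534249046725022 [ 0.5029  0.0504 -0.4482 -0.2396 -0.1809] 30.545864778262533 -151.87637792506746
```

View pics/o4.png

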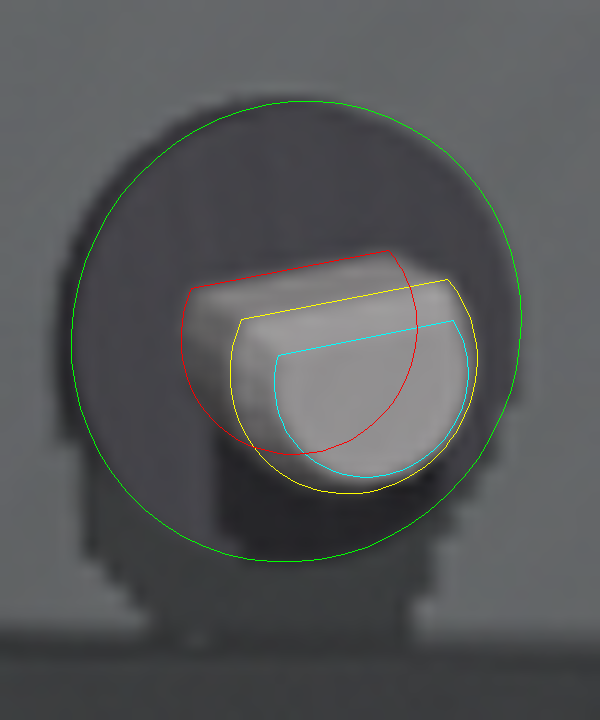

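```bash
cat >> h.py <<'E'
def rows(P,Rt,n=5,ve=45,vr=8.3):
    o=get_obs(); Rm=quat(o); d=Rm.inv().apply(np.array(P)-np.array(o['eef_pos'])); rv=np.degrees((Rm.inv()*Rt).as_rotvec())
    N=max(np.linalg.norm(d)*1000/ve,np.linalg.norm(rv)/vr,1); 
    f=[min(1,(i+1)/N) for i in range(n)]
    print('N',round(N,1),'left mm',np.linalg.norm(d)*1000,'deg',np.linalg.norm(rv))
    print([[round(x,2) for x in d/.025*k] for k in f]); print([[round(x,2) for x in rv/5*k] for k in f])
def psi(deg): return [np.cos(np.radians(deg)),np.sin(np.radians(deg)),0]
E
python3 - <<'E'
from h import *
st(); rows([.46,-.10,.26],toolR([.25,0,-1],psi(70)))
E
```

```text
t 2.85 p [0.4195 0.0555 0.2706] q [ 0.334 -0.247 -0.672  2.363  0.136  0.506 -2.119] F [ 0.3 -0.7  0.4] T [0.04 0.46 0.05] w 0.998
x [ 0.865 -0.073  0.496] z [ 0.493 -0.046 -0.869]
N 9.2 left mm 161.0244850114738 deg 76.49383899693225
[[np.float64(0.18), np.float64(0.66), np.float64(0.16)], [np.float64(0.36), np.float64(1.31), np.float64(0.32)], [np.float64(0.54), np.float64(1.97), np.float64(0.47)], [np.float64(0.71), np.float64(2.63), np.float64(0.63)], [np.float64(0.89), np.float64(3.28), np.float64(0.79)]]
[[np.float64(0.25), np.float64(-0.27), np.float64(-1.62)], [np.float64(0.5), np.float64(-0.54), np.float64(-3.24)], [np.float64(0.75), np.float64(-0.81), np.float64(-4.86)], [np.float64(1.0), np.float64(-1.08), np.float64(-6.47)], [np.float64(1.25), np.float64(-1.35), np.float64(-8.09)]]
```

Call:
{"fn": "jog_arm", "kwargs": {"dp": [[0.2,0.7,0.2],[0.4,1.4,0.3],[0.5,2.0,0.5],[0.7,2.7,0.6],[0.9,3.4,0.8]], "angular": [[0.3,-0.3,-1.6],[0.5,-0.5,-3.2],[0.8,-0.8,-4.8],[1.0,-1.1,-6.4],[1.3,-1.4,-8.0]], "claw": [50,50,50,50,50]}}

```text
t: 3.35
eef_pos: [0.4412, -0.034, 0.2637]
tool_rot: [0.041, 0.942, 0.276, 0.186]
contact_force: [-0.3, 0.0, -0.2]
gripper_width: 0.584
```

```bash
sed -i 's/round(x,2)/round(float(x),2)/g' h.py
python3 - <<'E'
from h import *
st(); rows([.5,-.22,.24],toolR([0.1,0,-1],psi(85)))
E
```

```text
t 3.35 p [ 0.4412 -0.034   0.2637] q [ 0.117 -0.139 -0.16   2.285 -0.054  0.612 -1.009] F [-0.3  0.  -0.2] T [-0.01  0.35  0.04] w 0.584
x [0.779 0.535 0.328] z [ 0.373  0.026 -0.927]
N 6.6 left mm 196.4785204555492 deg 54.77405138789916
[[-0.37, 1.11, 0.24], [-0.74, 2.21, 0.47], [-1.12, 3.32, 0.71], [-1.49, 4.42, 0.95], [-1.86, 5.53, 1.19]]
[[0.41, -0.3, -1.58], [0.82, -0.61, -3.16], [1.23, -0.91, -4.74], [1.64, -1.22, -6.32], [2.05, -1.52, -7.9]]
```

Call:
{"fn": "jog_arm", "kwargs": {"dp": [[-0.4,1.1,0.2],[-0.7,2.2,0.5],[-1.1,3.3,0.7],[-1.5,4.4,0.9],[-1.9,5.5,1.2]], "angular": [[0.4,-0.3,-1.6],[0.8,-0.6,-3.2],[1.2,-0.9,-4.7],[1.6,-1.2,-6.3],[2.0,-1.5,-7.9]], "claw": [50,50,50,50,50]}}

```text
t: 3.85
eef_pos: [0.4842, -0.1763, 0.2448]
tool_rot: [0.038, 0.811, 0.578, 0.08]
contact_force: [0.5, 0.3, 0.6]
gripper_width: 0.583
```

Run:
```python
from h import *
st(); rows([.5497,-.3123,.19],toolR([0,0,-1],psi(135)))
```

```text
t 3.85 p [ 0.4842 -0.1763  0.2448] q [ 0.196  0.119  0.089  2.032 -0.12   0.834  0.026] F [0.5 0.3 0.6] T [-0.03  0.15 -0.03] w 0.583
x [0.318 0.944 0.086] z [ 0.175  0.031 -0.984]
N 7.8 left mm 160.58771678081118 deg 64.71785067849476
[[-0.58, 0.5, 0.31], [-1.15, 1.0, 0.63], [-1.73, 1.49, 0.94], [-2.3, 1.99, 1.26], [-2.88, 2.49, 1.57]]
[[0.28, 0.01, -1.64], [0.55, 0.03, -3.27], [0.83, 0.04, -4.91], [1.1, 0.06, -6.55], [1.38, 0.07, -8.18]]
```

Call:
{"fn": "jog_arm", "kwargs": {"dp": [[-0.6,0.5,0.2],[-1.2,1.0,0.4],[-1.7,1.5,0.6],[-2.3,2.0,0.8],[-2.9,2.5,1.0]], "angular": [[0.3,0,-1.6],[0.5,0,-3.2],[0.8,0,-4.9],[1.1,0.1,-6.5],[1.4,0.1,-8.1]], "claw": [50,50,50,50,50]}}

```text
t: 4.35
eef_pos: [0.523, -0.264, 0.223]
tool_rot: [0.012, 0.561, 0.827, 0.031]
contact_force: [-0.0, -0.4, 0.4]
gripper_width: 0.582
```

Run:
```python
from h import *
st(); rows([.5497,-.3123,.13],toolR([0,0,-1],psi(172.6)))
```

```text
t 4.35 p [ 0.523 -0.264  0.223] q [ 0.352  0.323  0.05   1.812 -0.087  0.973  0.826] F [-0.  -0.4  0.4] T [-0.05  0.02  0.01] w 0.582
x [-0.37   0.929  0.014] z [ 0.056  0.038 -0.998]
N 7.3 left mm 108.14444080975892 deg 60.99397744004141
[[-0.31, 0.0, 0.5], [-0.61, 0.01, 1.01], [-0.92, 0.01, 1.51], [-1.22, 0.02, 2.01], [-1.53, 0.02, 2.52]]
[[0.1, 0.03, -1.66], [0.21, 0.07, -3.31], [0.31, 0.1, -4.97], [0.42, 0.14, -6.63], [0.52, 0.17, -8.28]]
```

Call:
{"fn": "jog_arm", "kwargs": {"dp": [[-0.4,0,0.5],[-0.8,0,1.0],[-1.2,0,1.5],[-1.6,0,2.0],[-2.0,0,2.5]], "angular": [[0.1,0,-1.6],[0.2,0.1,-3.3],[0.3,0.1,-5],[0.4,0.1,-6.6],[0.5,0.2,-8.3]], "claw": [50,50,50,50,50]}}

```text
t: 4.85
eef_pos: [0.5447, -0.3074, 0.1595]
tool_rot: [0.004, 0.231, 0.973, 0.012]
contact_force: [-0.1, -0.0, 0.8]
gripper_width: 0.589
```

Run:
```python
from h import *
st(); rows([.5497,-.3123,.10],toolR([0,0,-1],psi(172.6)))
```

```text
t 4.85 p [ 0.5447 -0.3074  0.1595] q [ 0.483  0.47  -0.075  1.743  0.012  0.926  1.514] F [-0.1 -0.   0.8] T [-0.02 -0.03  0.02] w 0.589
x [-0.893  0.449 -0.002] z [ 0.013  0.021 -1.   ]
N 2.3 left mm 59.949682516705096 deg 19.356390786584807
[[-0.11, -0.06, 1.02], [-0.22, -0.12, 2.04], [-0.26, -0.15, 2.38], [-0.26, -0.15, 2.38], [-0.26, -0.15, 2.38]]
[[0.12, 0.03, -1.66], [0.24, 0.06, -3.31], [0.28, 0.07, -3.86], [0.28, 0.07, -3.86], [0.28, 0.07, -3.86]]
```

Call:
{"fn": "jog_arm", "kwargs": {"dp": [[-0.1,0,0.7],[-0.1,0,1.4],[-0.1,0,2.0],[-0.1,0,2.0],[-0.1,0,2.0]], "angular": [[0.1,0,-1.2],[0.1,0,-2.4],[0.1,0,-2.7],[0.1,0,-2.7],[0.1,0,-2.7]], "claw": [50,50,50,50,50]}}

```text
t: 5.35
eef_pos: [0.548, -0.3056, 0.11]
tool_rot: [0.004, 0.118, 0.993, 0.008]
contact_force: [0.8, -0.4, -0.8]
gripper_width: 0.586
```

Run:
```python
from h import *
st(); c=cam('wrist'); cv2.imwrite('pics/w5.png',np.array(c['pixels'])); rows([.5497,-.3123,.038],toolR([0,0,-1],psi(172.6)))
```

```text
t 5.35 p [ 0.548  -0.3056  0.11  ] q [ 0.51   0.534 -0.124  1.771  0.062  0.838  1.696] F [ 0.8 -0.4 -0.8] T [-0.01  0.01  0.01] w 0.586
x [-0.972  0.235 -0.007] z [ 0.01   0.014 -1.   ]
N 1.6 left mm 73.01479484693397 deg 6.228806440985617
[[-0.05, -0.18, 1.79], [-0.08, -0.3, 2.9], [-0.08, -0.3, 2.9], [-0.08, -0.3, 2.9], [-0.08, -0.3, 2.9]]
[[0.11, 0.06, -0.76], [0.18, 0.1, -1.23], [0.18, 0.1, -1.23], [0.18, 0.1, -1.23], [0.18, 0.1, -1.23]]
```

View pics/w5.png

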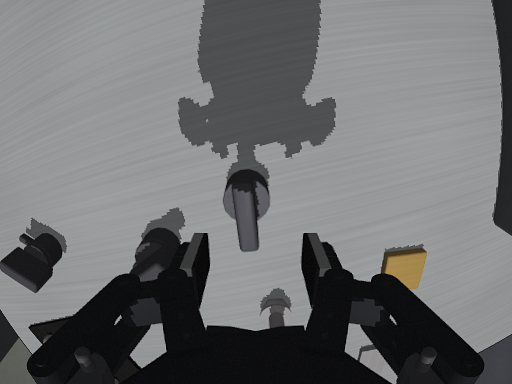

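Call:
{"fn": "jog_arm", "kwargs": {"dp": [[0,-0.2,0.4],[-0.1,-0.3,0.8],[-0.1,-0.3,0.8],[-0.1,-0.3,0.8],[-0.1,-0.3,0.8]], "angular": [[0.1,0.1,-0.6],[0.2,0.1,-1.2],[0.2,0.1,-1.2],[0.2,0.1,-1.2],[0.2,0.1,-1.2]], "claw": [50,50,50,50,50]}}

```text
t: 5.9
eef_pos: [0.5498, -0.3126, 0.0909]
tool_rot: [0.0, 0.065, 0.998, -0.001]
contact_force: [-0.4, -0.2, -0.7]
gripper_width: 0.581
```

Run:
```python
from h import *
st(); c=cam('wrist'); cv2.imwrite('pics/w6.png',np.array(c['pixels']));
f=lambda u,v:(u,v)
rows([.5497,-.3123,.038],toolR([0,0,-1],psi(172.6)))
crop(c,170,350,130,290,4,'w6.png')
```

```text
t 5.9 p [ 0.5498 -0.3126  0.0909] q [ 0.518  0.566 -0.136  1.768  0.102  0.814  1.772] F [-0.4 -0.2 -0.7] T [ 0.02 -0.02  0.05] w 0.581
x [-0.991  0.13  -0.   ] z [ 0.    -0.002 -1.   ]
N 1.2 left mm 52.801216697136056 deg 0.1306375385823246
[[0.0, 0.01, 1.8], [0.0, 0.02, 2.11], [0.0, 0.02, 2.11], [0.0, 0.02, 2.11], [0.0, 0.02, 2.11]]
[[-0.02, 0.0, -0.01], [-0.02, 0.0, -0.01], [-0.02, 0.0, -0.01], [-0.02, 0.0, -0.01], [-0.02, 0.0, -0.01]]
```

View pics/w6.png

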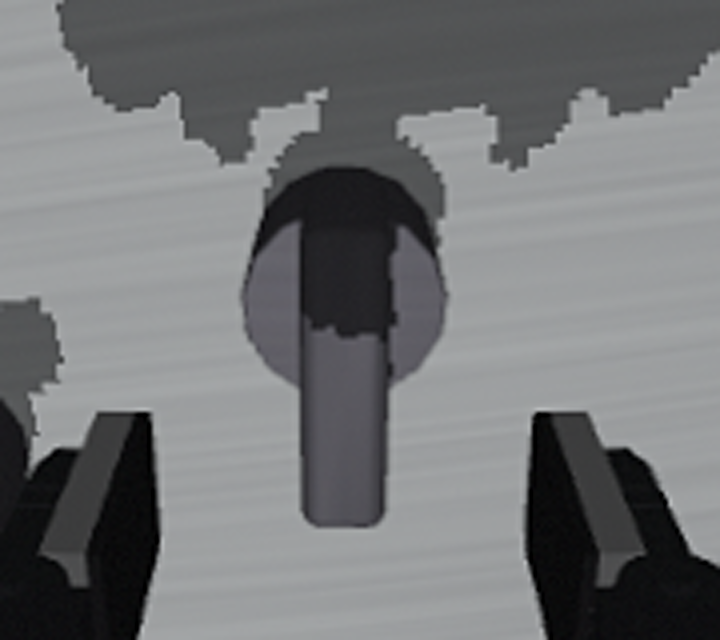

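Run:
```python
from h import *
c=load('wrist')
im=cv2.resize(np.array(c['pixels'])[130:290,170:350],None,fx=4,fy=4,interpolation=cv2.INTER_CUBIC)
Rz=R.from_euler('z',np.radians(-7.4)).as_matrix()
bar=np.array([[sx*.026,sy*.007,.068] for sx,sy in[(1,1),(1,-1),(-1,-1),(-1,1)]])
hub=np.array([[.019*np.cos(t),.019*np.sin(t),.032] for t in np.linspace(0,6.28,40)])
for P in(bar,hub):
    p=proj(c,(Rz@P.T).T+[.5497,-.3123,0],True); p=((p-[170,130]+.5)*4-.5).astype(int); cv2.polylines(im,[p.reshape(-1,1,2)],True,(0,255,0),1)
cv2.imwrite('pics/ov6.png',im)
```

```text
(no output)
```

View pics/ov6.png

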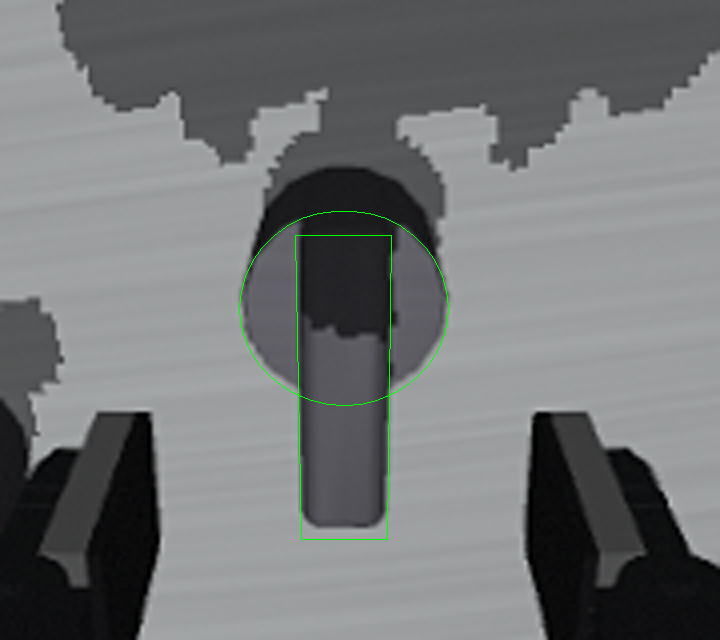

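Call:
{"fn": "jog_arm", "kwargs": {"dp": [[0,0,0.7],[0.05,0,1.4],[0.05,0,2.1],[0.05,0,2.1],[0.05,0,2.1]], "angular": [[0,0,0],[0,0,0],[0,0,0],[0,0,0],[0,0,0]], "claw": [50,50,50,50,50]}}

```text
t: 6.45
eef_pos: [0.5482, -0.3124, 0.0379]
tool_rot: [-0.0, 0.065, 0.998, -0.001]
contact_force: [-0.4, 1.2, 0.7]
gripper_width: 0.586
```

Run:
```python
from h import *
st(); c=cam('wrist'); cv2.imwrite('pics/w7.png',np.array(c['pixels'])); st()
```

```text
t 6.45 p [ 0.5482 -0.3124  0.0379] q [ 0.512  0.637 -0.128  1.793  0.118  0.72   1.761] F [-0.4  1.2  0.7] T [-0.01 -0.   -0.03] w 0.586
x [-0.992  0.129  0.001] z [-0.001 -0.001 -1.   ]
t 6.5 p [ 0.5487 -0.3126  0.0384] q [ 0.512  0.636 -0.128  1.793  0.118  0.719  1.761] F [-0.7 -0.4  0.7] T [0.04 0.01 0.03] w 0.587
x [-0.992  0.129 -0.   ] z [ 0.    -0.002 -1.   ]
```

View pics/w7.png

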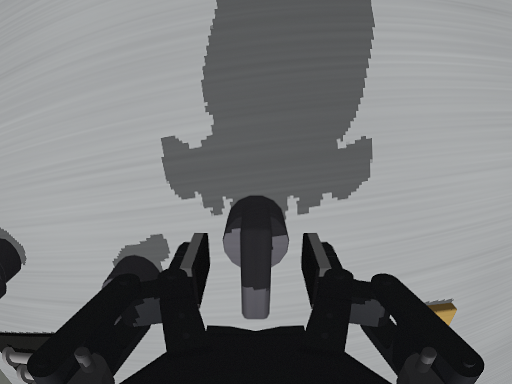

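Call:
{"fn": "jog_arm", "kwargs": {"dp": [[0,0,0],[0,0,0],[0,0,0],[0,0,0],[0,0,0]], "angular": [[0,0,0],[0,0,0],[0,0,0],[0,0,0],[0,0,0]], "claw": [8,8,8,8,8], "grip_force": 100}}

```text
t: 7.0
eef_pos: [0.5487, -0.3125, 0.0384]
tool_rot: [0.0, 0.065, 0.998, -0.001]
contact_force: [-1.5, 1.6, 6.1]
gripper_width: 0.147
```

Run:
```python
from h import *
st(); c=cam('wrist'); crop(c,130,380,180,350,3,'w8.png')
```

```text
t 7.0 p [ 0.5487 -0.3125  0.0384] q [ 0.512  0.636 -0.128  1.793  0.118  0.719  1.761] F [-1.5  1.6  6.1] T [ 0.09  0.22 -0.  ] w 0.147
x [-0.992  0.129 -0.001] z [ 0.    -0.002 -1.   ]
```

View pics/w8.png

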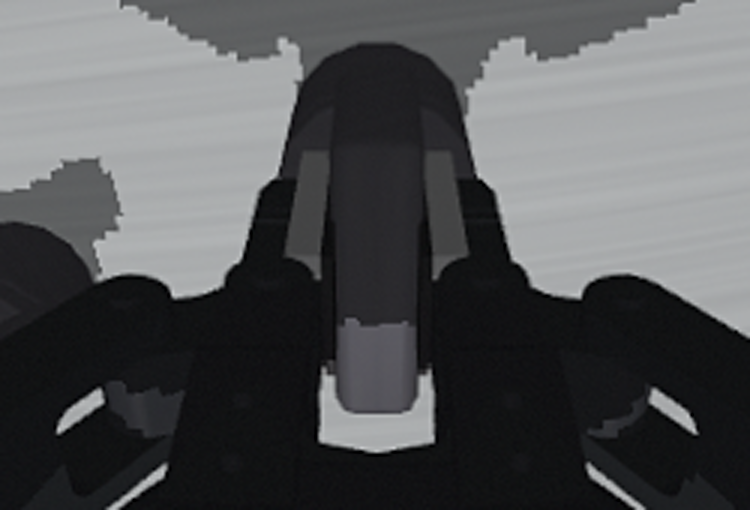

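Call:
{"fn": "jog_arm", "kwargs": {"dp": [[0,0,-1],[0,0,-2.5],[0,0,-4],[0,0,-5.5],[0,0,-6.5]], "angular": [[0,0,0],[0,0,0],[0,0,0],[0,0,0],[0,0,0]], "claw": [8,8,8,8,8]}}

```text
t: 7.55
eef_pos: [0.5485, -0.3123, 0.2023]
tool_rot: [0.0, 0.065, 0.998, -0.001]
contact_force: [0.8, -0.1, -2.3]
gripper_width: 0.147
```

```bash
cat > tgt.py <<'E'
from sp2 import *
def target(x,y,az,phi,h,dz=.0384,dx=0):
    S,X,Y,a=frame([x,y,.5*np.cos(az),.5*np.sin(az),phi])
    Rt=toolR(-a,-X); return S+a*(dz+h)+dx*Rt.as_matrix()[:,0],Rt
E
python3 - <<'E'
from tgt import *
st(); P,Rt=target(.5016,.0503,-2.6511,-.1857,.11); print(P,Rt.as_matrix().round(3)); rows(P,Rt)
E
```

```text
t 7.55 p [ 0.5485 -0.3123  0.2023] q [ 0.527  0.437 -0.147  1.689  0.075  1.02   1.796] F [ 0.8 -0.1 -2.3] T [-0.01  0.   -0.  ] w 0.147
x [-0.992  0.129 -0.001] z [ 0.001 -0.002 -1.   ]
[0.43614811 0.01534731 0.25351817] [[-0.882 -0.166  0.441]
 [-0.064  0.97   0.236]
 [-0.467  0.179 -0.866]]
N 7.8 left mm 350.1283501926654 deg 33.256699658538054
[[0.79, 1.6, -0.27], [1.58, 3.19, -0.53], [2.37, 4.79, -0.8], [3.16, 6.38, -1.07], [3.95, 7.98, -1.34]]
[[-0.37, -0.68, -0.36], [-0.74, -1.36, -0.73], [-1.11, -2.04, -1.09], [-1.48, -2.72, -1.45], [-1.85, -3.4, -1.82]]
```

Call:
{"fn": "jog_arm", "kwargs": {"dp": [[0.8,1.6,-0.3],[1.6,3.2,-0.6],[2.4,4.8,-0.9],[3.2,6.4,-1.2],[3.9,8.0,-1.5]], "angular": [[-0.4,-0.7,-0.4],[-0.7,-1.4,-0.7],[-1.1,-2,-1.1],[-1.5,-2.7,-1.5],[-1.8,-3.4,-1.8]], "claw": [8,8,8,8,8]}}

```text
t: 8.05
eef_pos: [0.4756, -0.0997, 0.2367]
tool_rot: [0.152, -0.015, 0.986, 0.068]
contact_force: [0.1, 0.6, -2.7]
gripper_width: 0.14
```

Run:
```python
from tgt import *
st(); P,Rt=target(.5016,.0503,-2.6511,-.1857,.11); rows(P,Rt)
```

```text
t 8.05 p [ 0.4756 -0.0997  0.2367] q [ 0.57   0.062 -0.368  2.151 -0.282  0.681  2.004] F [ 0.1  0.6 -2.7] T [-0.18  0.43  0.03] w 0.14
x [-0.953 -0.008 -0.302] z [ 0.298  0.139 -0.944]
N 2.7 left mm 122.78656778542604 deg 12.02126376512755
[[0.46, 1.73, -0.17], [0.93, 3.46, -0.34], [1.26, 4.72, -0.47], [1.26, 4.72, -0.47], [1.26, 4.72, -0.47]]
[[-0.39, -0.7, -0.37], [-0.77, -1.4, -0.74], [-1.06, -1.91, -1.02], [-1.06, -1.91, -1.02], [-1.06, -1.91, -1.02]]
```

Call:
{"fn": "jog_arm", "kwargs": {"dp": [[0.4,1.3,-0.1],[0.8,2.6,-0.3],[1.1,3.9,-0.4],[1.1,4.3,-0.4],[1.1,4.3,-0.4]], "angular": [[-0.3,-0.6,-0.3],[-0.6,-1.2,-0.6],[-0.9,-1.7,-0.9],[-0.9,-1.7,-0.9],[-0.9,-1.7,-0.9]], "claw": [8,8,8,8,8]}}

```text
t: 8.55
eef_pos: [0.4415, 0.005, 0.2518]
tool_rot: [0.226, -0.055, 0.967, 0.101]
contact_force: [1.5, -0.6, -3.4]
gripper_width: 0.151
```

Run:
```python
from tgt import *
cam('wrist'); st();c=cam('wrist'); st(); np.savez('w9.npz',**{k:np.array(v) for k,v in c.items()}); cv2.imwrite('pics/w9.png',np.array(c['pixels'])); P,Rt=target(.5016,.0503,-2.6511,-.1857,.11); rows(P,Rt)
```

```text
t 8.6 p [0.4423 0.004  0.252 ] q [ 0.523 -0.111 -0.457  2.327 -0.591  0.551  2.195] F [ 1.2  0.2 -2.7] T [-0.52  0.71 -0.06] w 0.146
x [-0.892 -0.06  -0.448] z [ 0.426  0.22  -0.878]
t 8.65 p [0.4427 0.0034 0.2521] q [ 0.524 -0.11  -0.456  2.326 -0.591  0.551  2.195] F [ 0.4  0.3 -3.6] T [-0.38  0.7  -0.01] w 0.145
x [-0.892 -0.059 -0.448] z [ 0.426  0.22  -0.877]
N 1 left mm 13.746017005264244 deg 1.500304206275609
[[0.18, 0.52, -0.06], [0.18, 0.52, -0.06], [0.18, 0.52, -0.06], [0.18, 0.52, -0.06], [0.18, 0.52, -0.06]]
[[-0.17, -0.22, -0.11], [-0.17, -0.22, -0.11], [-0.17, -0.22, -0.11], [-0.17, -0.22, -0.11], [-0.17, -0.22, -0.11]]
```

View pics/w9.png

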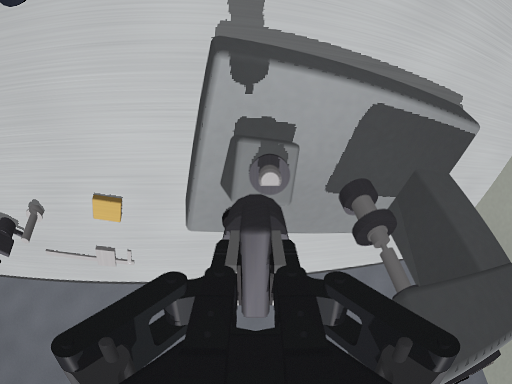

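Run:
```python
from tgt import *
c=load('w9'); crop(c,235,305,135,205,10,'w9c.png')
overlay2(c,[.5016,.0503,.5*np.cos(-2.6511),.5*np.sin(-2.6511),-.1857],(235,305,135,205),10,'o9.png')
```

```text
(no output)
```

View pics/w9c.png

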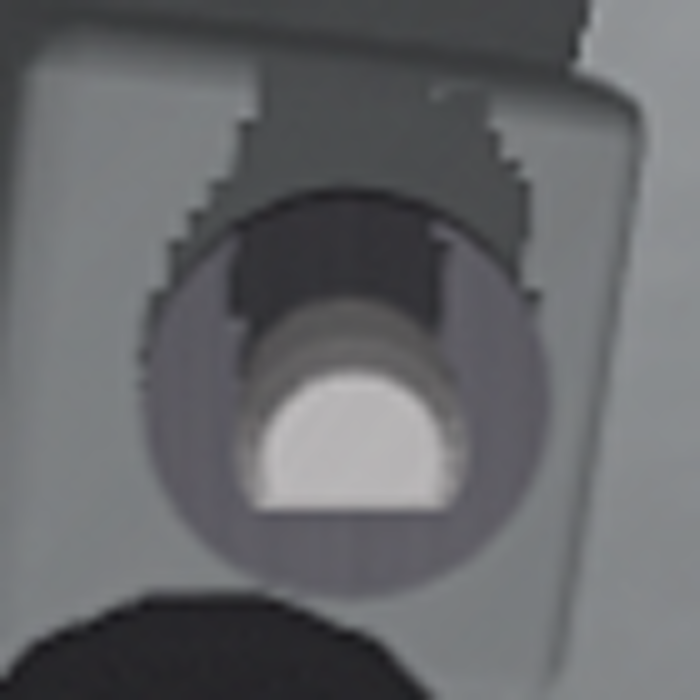

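View pics/o9.png

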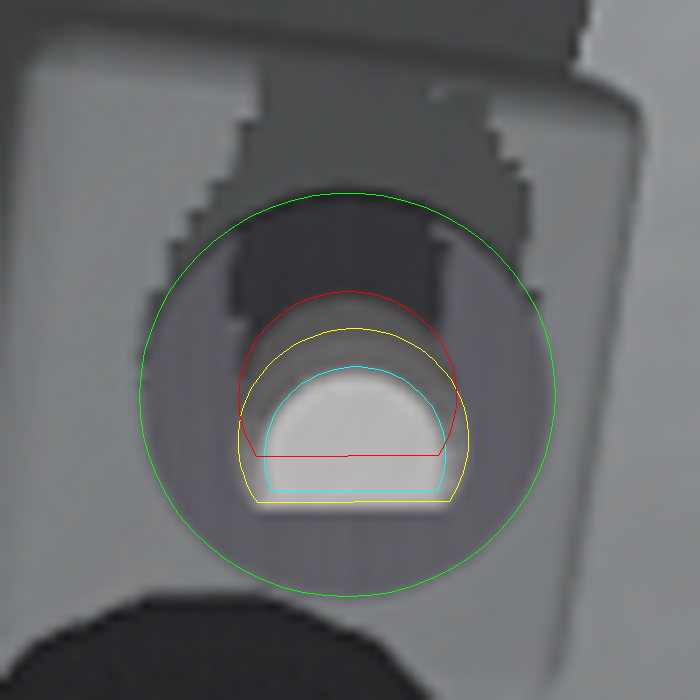

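```bash
cat > f2.py <<'E'
from tgt import *
import f1
c2=load('w9'); g=lambda L:[((u+.5)/10-.5+235,(v+.5)/10-.5+135) for u,v in L]
D2={0:g([(145,400),(551,400),(345,189),(345,599),(200,258),(495,250),(200,535),(500,530)]),
    1:g([(256,510),(452,510),(350,511),(239,445),(466,445)]),3:g([(345,294),(265,345)]),2:g([(352,370),(275,420),(430,415)])}
f1V=f1.V
def run(views,bias):
    def res(p):
        r=[];
        for (c,fi,d),s in views:
            q=f1.P(p[:4]); 
            # camera bias along tool x (p[4]) applied in world
            tx=s*np.array([p[4],0,0])
            cs=curves2([q[0]+ (s[0]*p[4] if bias else 0),q[1]+(s[1]*p[4] if bias else 0),*q[2:]])
            for k,pts in d.items(): r.append(pdist(np.array(pts,float),proj(c,cs[k],fi)))
        return np.concatenate(r)
    r=least_squares(res,[.502,.0503,-2.65,-.18,0.001],loss='soft_l1',f_scale=.5); print(r.cost,r.x.round(4),np.degrees(r.x[2:4]).round(2))
    return r.x
run([((c2,True,D2),np.array([-.89,-.06,0]))],False)
p=run([(f1V,np.array([.865,-.07,0])),((c2,True,D2),np.array([-.89,-.06,0]))],True)
E
python3 f2.py
```

```text
1.0228466582462783 [ 5.0200e-01  5.0700e-02 -2.6024e+00 -2.0700e-01  1.0000e-03] [-149.11  -11.86]
2.13041509725163 [ 5.0240e-01  5.0600e-02 -2.6174e+00 -2.1470e-01  4.0000e-04] [-149.97  -12.3 ]
```

```bash
cat >> tgt.py <<'E'
B=(.5024,.0506,-2.6174,-.2147)
E
python3 - <<'E'
from tgt import *
st(); P,Rt=target(*B,.05); print(P); rows(P,Rt,ve=30)
E
```

```text
t 8.65 p [0.4427 0.0034 0.2521] q [ 0.524 -0.11  -0.456  2.326 -0.591  0.551  2.195] F [ 0.4  0.3 -3.6] T [-0.38  0.7  -0.01] w 0.145
x [-0.892 -0.059 -0.448] z [ 0.426  0.22  -0.877]
[0.46413481 0.02847727 0.20155665]
N 2.0 left mm 60.359677992045995 deg 2.6459136048557688
[[0.04, 0.25, 1.17], [0.08, 0.5, 2.35], [0.08, 0.5, 2.36], [0.08, 0.5, 2.36], [0.08, 0.5, 2.36]]
[[-0.17, -0.07, -0.18], [-0.35, -0.15, -0.37], [-0.35, -0.15, -0.37], [-0.35, -0.15, -0.37], [-0.35, -0.15, -0.37]]
```

Call:
{"fn": "jog_arm", "kwargs": {"dp": [[0.05,0.3,0.8],[0.08,0.5,1.6],[0.08,0.5,2.35],[0.08,0.5,2.35],[0.08,0.5,2.35]], "angular": [[-0.2,-0.1,-0.2],[-0.35,-0.15,-0.37],[-0.35,-0.15,-0.37],[-0.35,-0.15,-0.37],[-0.35,-0.15,-0.37]], "claw": [8,8,8,8,8]}}

```text
t: 9.15
eef_pos: [0.4643, 0.0282, 0.2017]
tool_rot: [0.233, -0.072, 0.963, 0.113]
contact_force: [-0.5, -0.0, -2.2]
gripper_width: 0.145
```

Run:
```python
from tgt import *
c=cam('wrist'); s=cam('scene'); st(); P,Rt=target(*B,.027); print(P); rows(P,Rt,ve=30)
crop(c,200,320,110,260,4,'w10.png'); crop(s,260,380,140,270,5,'s10.png')
```

```text
t 9.25 p [0.4646 0.028  0.2026] q [ 0.468  0.022 -0.489  2.362 -0.693  0.371  2.303] F [-0.3 -0.2 -2.7] T [-0.43  0.74  0.02] w 0.147
x [-0.88  -0.086 -0.466] z [ 0.434  0.25  -0.866]
[0.47409068 0.03423318 0.18163806]
N 1 left mm 23.800342043163784 deg 0.0880989470210565
[[0.04, 0.01, 0.95], [0.04, 0.01, 0.95], [0.04, 0.01, 0.95], [0.04, 0.01, 0.95], [0.04, 0.01, 0.95]]
[[-0.0, 0.01, -0.01], [-0.0, 0.01, -0.01], [-0.0, 0.01, -0.01], [-0.0, 0.01, -0.01], [-0.0, 0.01, -0.01]]
```

View pics/w10.png

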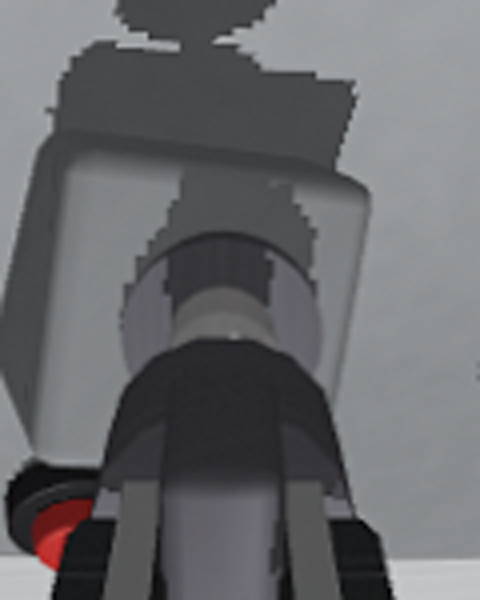

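View pics/s10.png

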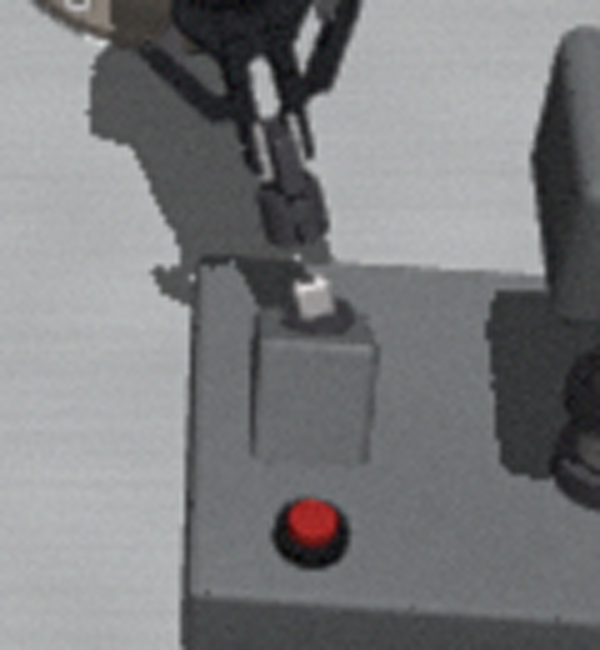

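Call:
{"fn": "jog_arm", "kwargs": {"dp": [[0.02,0,0.4],[0.04,0,0.8],[0.04,0,1.0],[0.04,0,1.0],[0.04,0,1.0]], "angular": [[0,0,0],[0,0,0],[0,0,0],[0,0,0],[0,0,0]], "claw": [8,8,8,8,8]}}

```text
t: 9.75
eef_pos: [0.4744, 0.0347, 0.1803]
tool_rot: [0.234, -0.072, 0.963, 0.113]
contact_force: [-1.0, 0.6, -2.9]
gripper_width: 0.147
```

Run:
```python
from tgt import *
st(); P,Rt=target(*B,.015); rows(P,Rt,ve=30)
c=cam('wrist'); s=cam('scene'); crop(c,200,320,110,260,4,'w11.png'); crop(s,260,380,140,270,5,'s11.png')
```

```text
t 9.75 p [0.4744 0.0347 0.1803] q [ 0.45   0.087 -0.508  2.369 -0.714  0.293  2.321] F [-1.   0.6 -2.9] T [-0.43  0.74  0.01] w 0.147
x [-0.88  -0.087 -0.466] z [ 0.434  0.251 -0.866]
N 1 left mm 10.628282869156328 deg 0.05614200357140286
[[-0.01, -0.01, 0.42], [-0.01, -0.01, 0.42], [-0.01, -0.01, 0.42], [-0.01, -0.01, 0.42], [-0.01, -0.01, 0.42]]
[[0.0, 0.01, -0.0], [0.0, 0.01, -0.0], [0.0, 0.01, -0.0], [0.0, 0.01, -0.0], [0.0, 0.01, -0.0]]
```

View pics/w11.png

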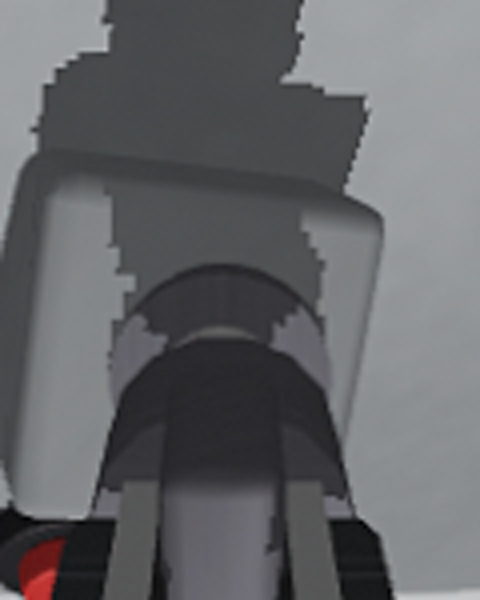

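View pics/s11.png

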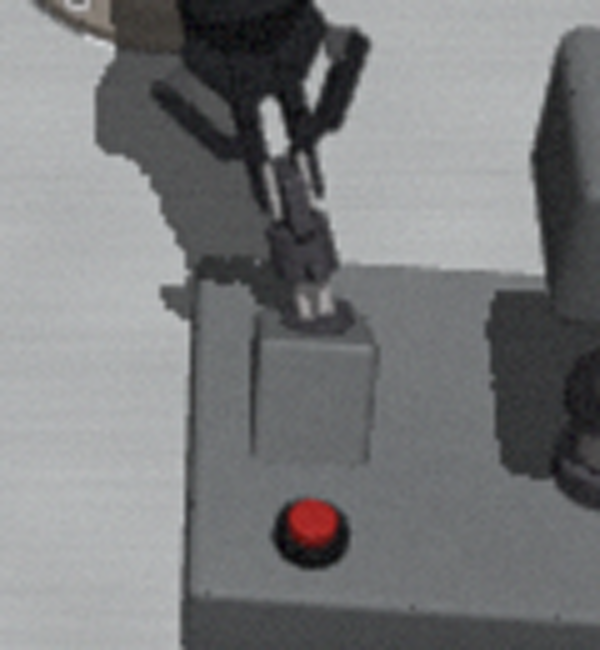

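Call:
{"fn": "jog_arm", "kwargs": {"dp": [[0,0,0.1],[0,0,0.2],[0,0,0.3],[0,0,0.35],[0,0,0.35]], "angular": [[0,0,0],[0,0,0],[0,0,0],[0,0,0],[0,0,0]], "claw": [8,8,8,8,8]}}

```text
t: 10.35
eef_pos: [0.478, 0.0372, 0.172]
tool_rot: [0.233, -0.072, 0.963, 0.113]
contact_force: [0.3, -0.1, -3.1]
gripper_width: 0.146
```

```bash
cat >> tgt.py <<'E'
def fstat(h=0,b=B):
    o=st(); P,Rt=target(*b,h); M=quat(o).as_matrix(); print('F tool',(M.T@np.array(o['contact_force'])).round(1),'err tool mm',(M.T@(P-np.array(o['eef_pos']))*1e3).round(1)); return o
E
python3 - <<'E'
from tgt import *
fstat()
E
```

```text
t 10.35 p [0.478  0.0372 0.172 ] q [ 0.444  0.112 -0.514  2.37  -0.721  0.266  2.327] F [ 0.3 -0.1 -3.1] T [-0.45  0.83 -0.02] w 0.146
x [-0.881 -0.087 -0.465] z [ 0.433  0.251 -0.866]
F tool [ 1.2 -0.7  2.8] err tool mm [-0.8 -0.4 16.2]
```

Call:
{"fn": "jog_arm", "kwargs": {"dp": [[-0.01,0,0.1],[-0.02,0,0.2],[-0.02,0,0.3],[-0.02,0,0.4],[-0.02,0,0.4]], "angular": [[0,0,0],[0,0,0],[0,0,0],[0,0,0],[0,0,0]], "claw": [8,8,8,8,8]}}

```text
t: 10.85
eef_pos: [0.4827, 0.0398, 0.1635]
tool_rot: [0.233, -0.072, 0.963, 0.113]
contact_force: [-0.4, 0.1, -2.0]
gripper_width: 0.148
```

Run:
```python
from tgt import *
fstat()
```

```text
t 10.85 p [0.4827 0.0398 0.1635] q [ 0.436  0.139 -0.52   2.369 -0.728  0.236  2.334] F [-0.4  0.1 -2. ] T [-0.42  0.81 -0.02] w 0.148
x [-0.881 -0.087 -0.465] z [ 0.432  0.251 -0.866]
F tool [ 1.3 -0.1  1.6] err tool mm [-0.4 -0.4  6.1]
```

Call:
{"fn": "jog_arm", "kwargs": {"dp": [[-0.01,0,0.1],[-0.01,0,0.17],[-0.01,0,0.23],[-0.01,0,0.26],[-0.01,0,0.26]], "angular": [[0,0,0],[0,0,0],[0,0,0],[0,0,0],[0,0,0]], "claw": [8,8,8,8,8]}}

```text
t: 11.35
eef_pos: [0.4858, 0.0413, 0.1582]
tool_rot: [0.233, -0.072, 0.963, 0.113]
contact_force: [2.0, 0.2, -3.6]
gripper_width: 0.144
```

Run:
```python
from tgt import *
fstat()
s=cam('scene');c=cam('wrist'); crop(s,260,380,140,270,5,'s12.png'); crop(c,170,340,110,300,3,'w12.png')
```

```text
t 11.35 p [0.4858 0.0413 0.1582] q [ 0.43   0.156 -0.522  2.368 -0.735  0.218  2.341] F [ 2.   0.2 -3.6] T [-0.42  0.73 -0.04] w 0.144
x [-0.881 -0.087 -0.465] z [ 0.433  0.251 -0.866]
F tool [-0.1 -0.8  4. ] err tool mm [ 0.  -0.3 -0.1]
```

View pics/s12.png

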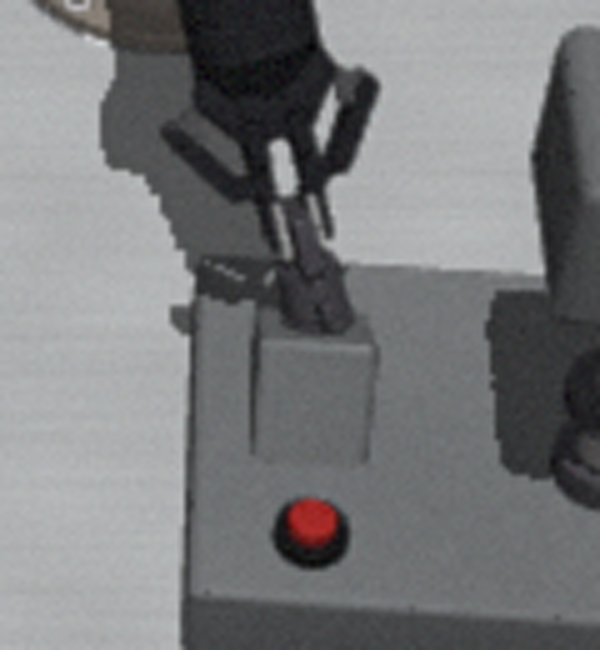

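View pics/w12.png

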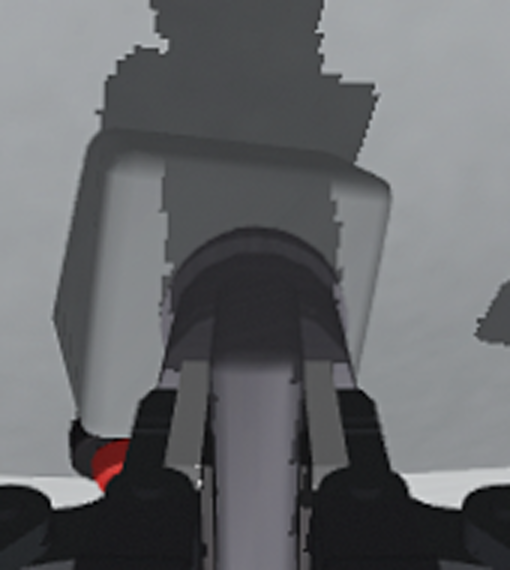

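Call:
{"fn": "jog_arm", "kwargs": {"dp": [[0,0,0.04],[0,0,0.08],[0,0,0.08],[0,0,0.08],[0,0,0.08]], "angular": [[0,0,0],[0,0,0],[0,0,0],[0,0,0],[0,0,0]], "claw": [8,8,8,8,8]}}

```text
t: 11.95
eef_pos: [0.4861, 0.0416, 0.1577]
tool_rot: [0.234, -0.073, 0.963, 0.113]
contact_force: [-19.9, -5.8, 28.7]
gripper_width: 0.144
```

Run:
```python
from tgt import *
fstat()
```

```text
t 11.95 p [0.4861 0.0416 0.1577] q [ 0.429  0.157 -0.522  2.368 -0.738  0.215  2.344] F [-19.9  -5.8  28.7] T [-0.01  1.69  0.4 ] w 0.144
x [-0.88  -0.087 -0.466] z [ 0.434  0.251 -0.866]
F tool [  4.6   3.5 -35. ] err tool mm [ 0.1 -0.4 -0.8]
```

Call:
{"fn": "jog_arm", "kwargs": {"dp": [[0,-0.01,-0.05],[0,-0.01,-0.05],[0,-0.01,-0.05],[0,-0.01,-0.05],[0,-0.01,-0.05]], "angular": [[0,0,1],[0,0,2],[0,0,3],[0,0,4],[0,0,5]], "claw": [8,8,8,8,8]}}

```text
t: 12.45
eef_pos: [0.4866, 0.0411, 0.1581]
tool_rot: [0.204, 0.139, 0.956, 0.161]
contact_force: [-2.0, -0.9, 1.2]
gripper_width: 0.148
```

```bash
cat >> tgt.py <<'E'
def ang():
    o=get_obs(); P,Rt=target(*B,0); r=(Rt.inv()*quat(o)).as_rotvec(); print('turn deg',np.degrees(r).round(2)); return r
def needle(name):
    t=cam('top'); s=cam('scene'); 
    a=np.array(t['pixels'])[140:205,65:135]; b=np.array(s['pixels'])[145:180,390:450]
    A=cv2.resize(a,None,fx=6,fy=6,interpolation=cv2.INTER_CUBIC); Bm=cv2.resize(b,None,fx=6,fy=6,interpolation=cv2.INTER_CUBIC)
    H=max(A.shape[0],Bm.shape[0]); o=np.zeros((H,A.shape[1]+Bm.shape[1],3),np.uint8); o[:A.shape[0],:A.shape[1]]=A; o[:Bm.shape[0],A.shape[1]:]=Bm
    cv2.imwrite('pics/'+name,o)
E
python3 - <<'E'
from tgt import *
fstat(); ang(); needle('n1.png'); c=load('top')
E
```

```text
t 12.45 p [0.4866 0.0411 0.1581] q [ 0.333  0.147 -0.419  2.373 -0.809  0.226  1.971] F [-2.  -0.9  1.2] T [-0.52  0.64  0.17] w 0.148
x [-0.878  0.332 -0.345] z [ 0.434  0.25  -0.865]
F tool [ 1.  -0.8 -2.1] err tool mm [ 0.6 -0.2 -0.5]
turn deg [-2.000e-02 -8.000e-02  2.518e+01]
```

View pics/n1.png

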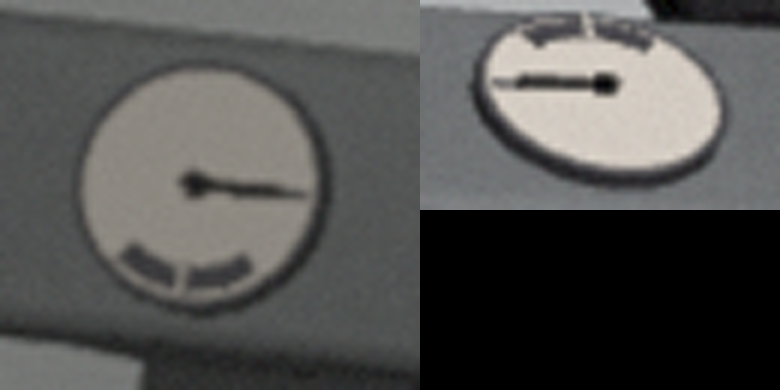

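Call:
{"fn": "jog_arm", "kwargs": {"dp": [[0,0,0],[0.01,0,0],[0.02,0,0],[0.02,0,0],[0.02,0,0]], "angular": [[0,0,1],[0,0,2],[0,0,3],[0,0,4],[0,0,5]], "claw": [8,8,8,8,8]}}

```text
t: 13.05
eef_pos: [0.4866, 0.0414, 0.1581]
tool_rot: [0.165, 0.342, 0.903, 0.201]
contact_force: [-0.4, -0.3, 1.7]
gripper_width: 0.148
```

Run:
```python
from tgt import *
fstat(); ang(); needle('n2.png')
```

```text
t 13.05 p [0.4866 0.0414 0.1581] q [ 0.246  0.139 -0.327  2.378 -0.866  0.234  1.589] F [-0.4 -0.3  1.7] T [-0.47  0.42  0.19] w 0.148
x [-0.713  0.683 -0.16 ] z [ 0.435  0.25  -0.865]
F tool [-0.2  0.3 -1.7] err tool mm [ 0.3 -0.6 -0.6]
turn deg [-5.000e-02 -1.000e-01  5.002e+01]
```

View pics/n2.png

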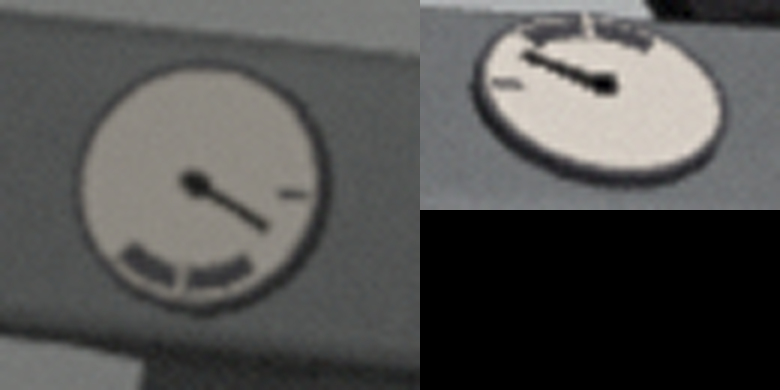

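Call:
{"fn": "jog_arm", "kwargs": {"dp": [[0,-0.01,0],[0,-0.01,0],[0,-0.01,0],[0,-0.01,0],[0,-0.01,0]], "angular": [[0,0,1],[0,0,2],[0,0,3],[0,0,3.7],[0,0,3.7]], "claw": [8,8,8,8,8]}}

```text
t: 13.65
eef_pos: [0.4865, 0.0414, 0.1581]
tool_rot: [0.131, 0.481, 0.838, 0.225]
contact_force: [-0.8, -0.4, 4.6]
gripper_width: 0.146
```

Run:
```python
from tgt import *
fstat(); ang(); needle('n3.png')
```

```text
t 13.65 p [0.4865 0.0414 0.1581] q [ 0.186  0.135 -0.264  2.382 -0.902  0.241  1.303] F [-0.8 -0.4  4.6] T [-0.1   0.07  0.07] w 0.146
x [-0.504  0.864 -0.003] z [ 0.435  0.251 -0.865]
F tool [ 0.   1.6 -4.4] err tool mm [ 0.  -0.7 -0.6]
turn deg [-0.09 -0.09 68.31]
```

View pics/n3.png

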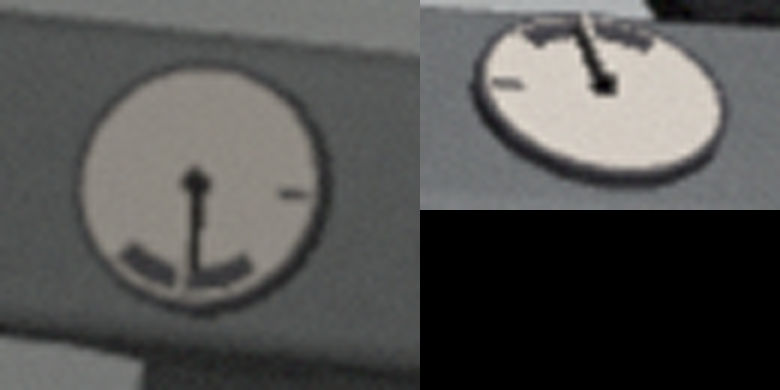

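Call:
{"fn": "jog_arm", "kwargs": {"dp": [[0,-0.01,0],[0,-0.01,0],[0,-0.01,0],[0,-0.01,0],[0,-0.01,0]], "angular": [[0,0,0.2],[0,0,0.5],[0,0,0.5],[0,0,0.5],[0,0,0.5]], "claw": [8,8,8,8,8]}}

```text
t: 14.25
eef_pos: [0.4865, 0.0414, 0.1581]
tool_rot: [0.126, 0.499, 0.827, 0.228]
contact_force: [0.1, 1.5, 5.5]
gripper_width: 0.145
```

Run:
```python
from tgt import *
fstat(); ang(); needle('n4.png')
```

```text
t 14.25 p [0.4865 0.0414 0.1581] q [ 0.179  0.134 -0.257  2.383 -0.907  0.241  1.265] F [0.1 1.5 5.5] T [ 0.1  -0.17  0.19] w 0.145
x [-0.471  0.882  0.019] z [ 0.435  0.251 -0.865]
F tool [ 1.3  3.4 -4.3] err tool mm [-0.  -0.6 -0.6]
turn deg [-0.11 -0.1  70.79]
```

View pics/n4.png

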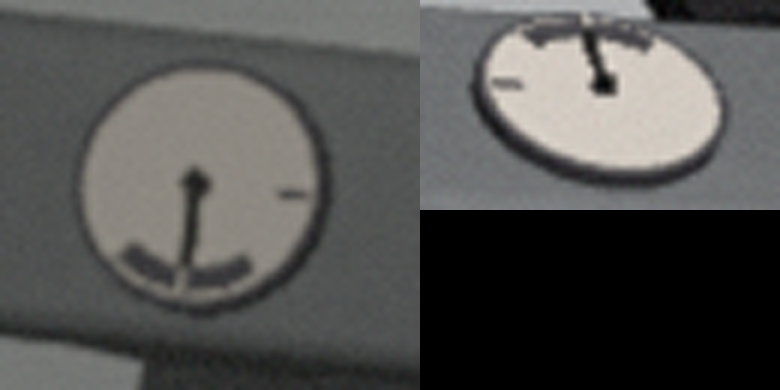

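Call:
{"fn": "jog_arm", "kwargs": {"dp": [[0,0,0],[0,0,0],[0,0,0],[0,0,0],[0,0,0]], "angular": [[0,0,0],[0,0,0],[0,0,0],[0,0,0],[0,0,0]], "claw": [16,22,30,38,38], "grip_force": 40}}

```text
t: 14.85
eef_pos: [0.4852, 0.0411, 0.157]
tool_rot: [0.124, 0.5, 0.826, 0.227]
contact_force: [0.1, -0.1, -0.2]
gripper_width: 0.446
```

Run:
```python
from tgt import *
fstat(); needle('n5.png'); s=load('scene'); crop(s,260,380,140,270,5,'s13.png')
```

```text
t 14.85 p [0.4852 0.0411 0.157 ] q [ 0.179  0.135 -0.256  2.384 -0.907  0.241  1.262] F [ 0.1 -0.1 -0.2] T [-0.27  0.47  0.  ] w 0.446
x [-0.468  0.883  0.022] z [ 0.433  0.251 -0.866]
F tool [-0.2 -0.1  0.2] err tool mm [-0.3  1.  -0.9]
```

View pics/n5.png

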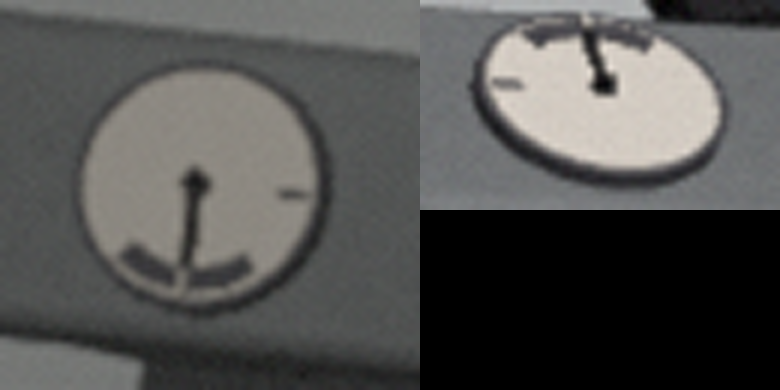

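View pics/s13.png

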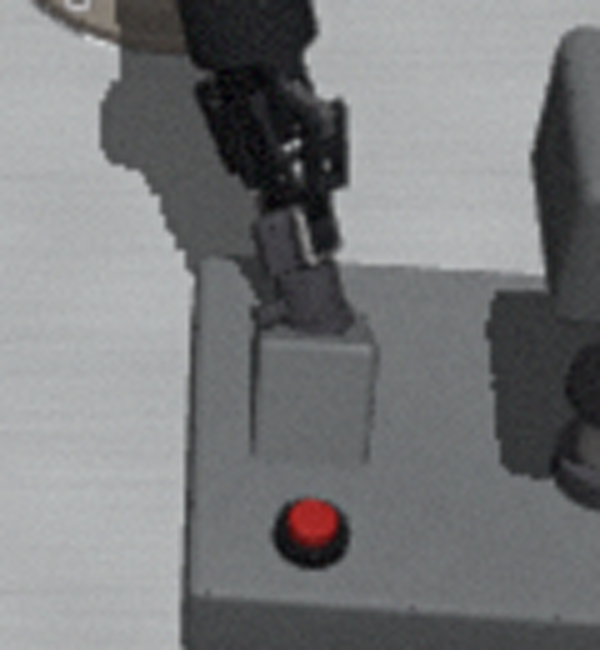

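Call:
{"fn": "jog_arm", "kwargs": {"dp": [[0,0.04,-0.4],[0,0.04,-1],[0,0.04,-2],[0,0.04,-3],[0,0.04,-3.6]], "angular": [[0,0,0],[0,0,0],[0,0,0],[0,0,0],[0,0,0]], "claw": [38,38,38,38,38]}}

```text
t: 15.45
eef_pos: [0.4469, 0.0185, 0.237]
tool_rot: [0.125, 0.5, 0.826, 0.227]
contact_force: [0.1, -0.7, -0.7]
gripper_width: 0.445
```

Run:
```python
from tgt import *
fstat(); needle('n6.png'); s=load('scene'); crop(s,260,380,140,270,5,'s14.png'); c=cam('wrist'); cv2.imwrite('pics/w14.png',np.array(c['pixels']))
```

```text
t 15.45 p [0.4469 0.0185 0.237 ] q [ 0.17  -0.091 -0.155  2.368 -0.622  0.48   0.995] F [ 0.1 -0.7 -0.7] T [-0.26  0.48 -0.02] w 0.445
x [-0.468  0.883  0.021] z [ 0.434  0.25  -0.865]
F tool [-0.7 -0.5  0.5] err tool mm [ 0.  -0.6 90.6]
```

View pics/n6.png

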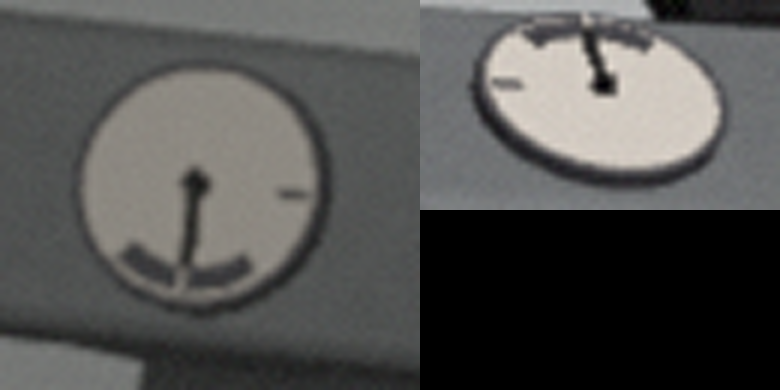

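View pics/w14.png

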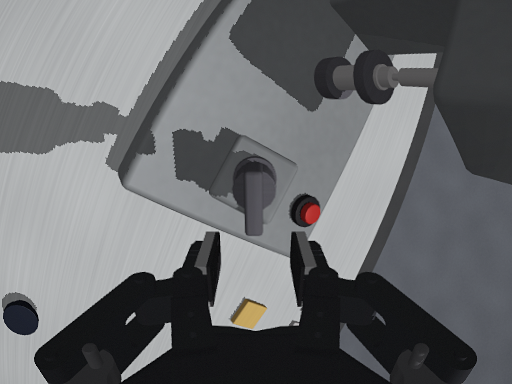

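View pics/s14.png

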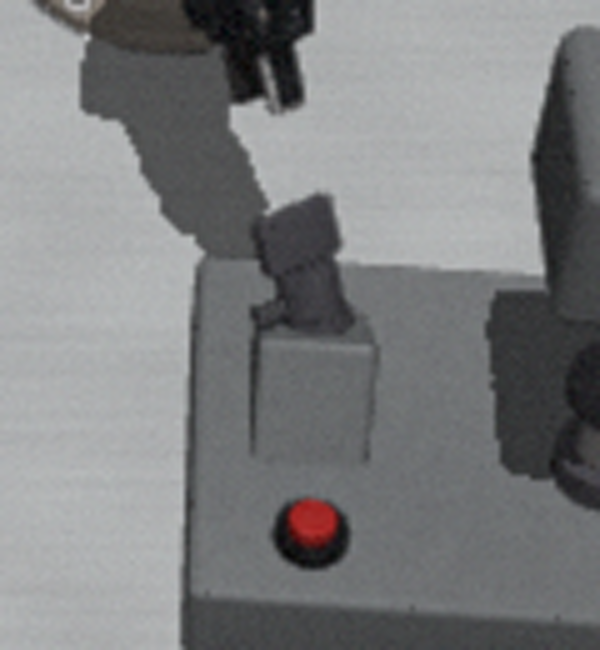

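Run:
```python
from tgt import *
print(atz(load('wrist'),312.5,214,.092,True))
P=[.52,.0,.28]; rows(P,toolR([.15,.05,-1],psi(60)))
```

```text
[0.62773205 0.03842367 0.092     ]
N 7.3 left mm 86.61352126990421 deg 60.34832737920433
[[-0.27, 0.39, -0.06], [-0.55, 0.77, -0.12], [-0.82, 1.16, -0.18], [-1.09, 1.54, -0.24], [-1.36, 1.93, -0.3]]
[[0.5, -0.36, 1.54], [1.0, -0.71, 3.09], [1.5, -1.07, 4.63], [1.99, -1.43, 6.17], [2.49, -1.78, 7.71]]
```

Button at about (0.6285, 0.038), consistent across the views.

Call:
{"fn": "jog_arm", "kwargs": {"dp": [[-0.2,0.3,-0.4],[-0.5,0.8,-0.5],[-0.8,1.2,-0.5],[-1.1,1.5,-0.5],[-1.4,1.9,-0.5]], "angular": [[0.5,-0.4,1.5],[1,-0.7,3],[1.5,-1.1,4.6],[2,-1.4,6.2],[2.5,-1.8,7.7]], "claw": [0,0,0,0,0]}}

```text
t: 16.1
eef_pos: [0.4945, 0.0041, 0.2681]
tool_rot: [0.063, 0.733, 0.662, 0.144]
contact_force: [-0.9, -0.9, -0.3]
gripper_width: 0.001
```

Run:
```python
from tgt import *
st(); rows([.6,.02,.24],toolR([0,0,-1],psi(5)))
```

```text
t 16.1 p [0.4945 0.0041 0.2681] q [ 0.24   0.006 -0.323  2.122 -0.112  0.71  -0.11 ] F [-0.9 -0.9 -0.3] T [-0.11  0.31  0.02] w 0.001
x [0.082 0.988 0.129] z [ 0.294  0.099 -0.951]
N 9.7 left mm 110.31411444020496 deg 80.8948190092959
[[0.09, 0.37, 0.24], [0.17, 0.74, 0.49], [0.26, 1.12, 0.73], [0.34, 1.49, 0.97], [0.43, 1.86, 1.22]]
[[0.18, -0.36, 1.61], [0.35, -0.72, 3.22], [0.53, -1.09, 4.83], [0.7, -1.45, 6.44], [0.88, -1.81, 8.05]]
```

Call:
{"fn": "jog_arm", "kwargs": {"dp": [[0,0.3,0.1],[0.1,0.7,0.3],[0.2,1.1,0.5],[0.3,1.5,0.8],[0.4,1.9,1]], "angular": [[0.2,-0.4,1.6],[0.4,-0.7,3.2],[0.5,-1.1,4.8],[0.7,-1.4,6.4],[0.9,-1.8,8]], "claw": [0,0,0,0,0]}}

```text
t: 16.6
eef_pos: [0.5478, 0.0119, 0.2582]
tool_rot: [0.032, 0.925, 0.37, 0.075]
contact_force: [0.1, -1.0, 0.2]
gripper_width: 0.003
```

Run:
```python
from tgt import *
st(); rows([.6285,.038,.18],toolR([0,0,-1],psi(5)))
```

```text
t 16.6 p [0.5478 0.0119 0.2582] q [ 0.12   0.175 -0.306  1.932  0.109  0.886 -1.049] F [ 0.1 -1.   0.2] T [0.02 0.16 0.03] w 0.003
x [0.715 0.69  0.115] z [ 0.161 -0.003 -0.987]
N 4.8 left mm 115.37317315157848 deg 39.66126660699745
[[0.56, 0.23, 0.75], [1.12, 0.45, 1.51], [1.68, 0.68, 2.26], [2.23, 0.91, 3.02], [2.67, 1.09, 3.61]]
[[0.17, -0.36, 1.61], [0.34, -0.72, 3.22], [0.51, -1.07, 4.84], [0.68, -1.43, 6.45], [0.81, -1.71, 7.7]]
```

Call:
{"fn": "jog_arm", "kwargs": {"dp": [[0.6,0.2,0.5],[1.1,0.5,1.2],[1.7,0.7,2],[2.2,0.9,2.8],[2.5,1,3.2]], "angular": [[0.2,-0.4,1.6],[0.3,-0.7,3.2],[0.5,-1.1,4.8],[0.7,-1.4,6.3],[0.7,-1.6,7]], "claw": [0,0,0,0,0]}}

```text
t: 17.1
eef_pos: [0.6228, 0.0369, 0.1876]
tool_rot: [0.005, 0.997, 0.074, 0.005]
contact_force: [0.4, -0.2, 0.8]
gripper_width: -0.0
```

Run:
```python
from tgt import *
cam('wrist');st(); rows([.6285,.038,.12],toolR([0,0,-1],psi(5)))
```

```text
t 17.15 p [0.6232 0.0379 0.1866] q [-0.02   0.441 -0.194  1.723  0.114  0.979 -1.681] F [ 2.2  1.4 -0.8] T [ 0.04 -0.11  0.02] w -0.0
x [0.989 0.148 0.009] z [ 0.01 -0.01 -1.  ]
N 1.5 left mm 66.82350715883597 deg 3.609340169647977
[[0.13, -0.0, 1.8], [0.19, -0.0, 2.67], [0.19, -0.0, 2.67], [0.19, -0.0, 2.67], [0.19, -0.0, 2.67]]
[[0.08, -0.07, 0.47], [0.12, -0.1, 0.7], [0.12, -0.1, 0.7], [0.12, -0.1, 0.7], [0.12, -0.1, 0.7]]
```

Call:
{"fn": "jog_arm", "kwargs": {"dp": [[0.1,0,1],[0.2,0,2],[0.2,0,2.6],[0.2,0,2.6],[0.2,0,2.6]], "angular": [[0.1,-0.1,0.3],[0.1,-0.1,0.5],[0.1,-0.1,0.5],[0.1,-0.1,0.5],[0.1,-0.1,0.5]], "claw": [0,0,0,0,0]}}

```text
t: 17.65
eef_pos: [0.6285, 0.0363, 0.1269]
tool_rot: [0.002, 0.998, 0.055, 0.003]
contact_force: [0.1, 0.8, 1.2]
gripper_width: 0.002
```

Run:
```python
from tgt import *
c=cam('wrist');crop(c,180,340,140,340,3,'w15.png');st(); rows([.6285,.038,.095],toolR([0,0,-1],psi(5)))
s=cam('scene'); crop(s,260,380,140,270,5,'s15.png')
```

```text
t 17.7 p [0.629  0.0363 0.1277] q [-0.025  0.516 -0.181  1.755  0.122  0.874 -1.721] F [0.5 0.2 0.2] T [-0.05 -0.04 -0.01] w -0.001
x [0.994 0.109 0.007] z [ 0.008 -0.003 -1.   ]
N 1 left mm 32.74486194781629 deg 1.3705989043113727
[[-0.02, -0.08, 1.31], [-0.02, -0.08, 1.31], [-0.02, -0.08, 1.31], [-0.02, -0.08, 1.31], [-0.02, -0.08, 1.31]]
[[0.04, -0.09, 0.26], [0.04, -0.09, 0.26], [0.04, -0.09, 0.26], [0.04, -0.09, 0.26], [0.04, -0.09, 0.26]]
```

View pics/w15.png

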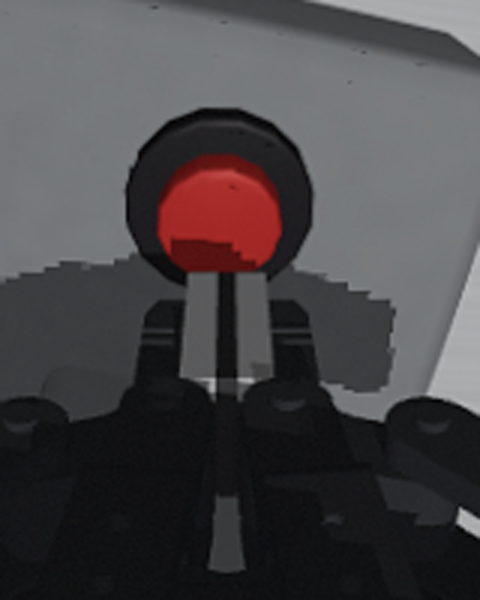

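View pics/s15.png

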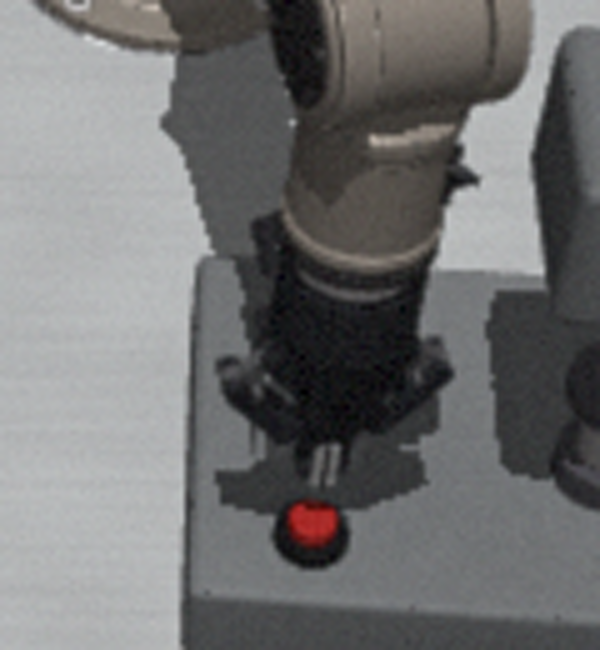

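Call:
{"fn": "jog_arm", "kwargs": {"dp": [[0,-0.05,0.5],[0,-0.05,1.0],[0,-0.05,1.3],[0,-0.05,1.5],[0,-0.05,1.6]], "angular": [[0,-0.1,0.2],[0,-0.1,0.2],[0,-0.1,0.2],[0,-0.1,0.2],[0,-0.1,0.2]], "claw": [0,0,0,0,0]}}

```text
t: 18.25
eef_pos: [0.628, 0.0371, 0.0861]
tool_rot: [0.002, 0.999, 0.046, -0.002]
contact_force: [-4.2, 0.2, 6.7]
gripper_width: 0.001
```

Run:
```python
from tgt import *
st()
```

```text
t 18.25 p [0.628  0.0371 0.0861] q [-0.035  0.572 -0.17   1.772  0.132  0.813 -1.749] F [-4.2  0.2  6.7] T [0.01 0.75 0.01] w 0.001
x [ 0.996  0.091 -0.004] z [-0.004 -0.005 -1.   ]
```

Call:
{"fn": "jog_arm", "kwargs": {"dp": [[0,0,0.05],[0,0,0.09],[0,0,0.09],[0,0,0.09],[0,0,0.09]], "angular": [[0,0,0],[0,0,0],[0,0,0],[0,0,0],[0,0,0]], "claw": [0,0,0,0,0]}}

```text
t: 18.75
eef_pos: [0.628, 0.0371, 0.086]
tool_rot: [0.002, 0.999, 0.046, -0.002]
contact_force: [-7.4, -0.1, 14.6]
gripper_width: 0.001
```

Run:
```python
from tgt import *
st()
c=cam('wrist');crop(c,180,340,140,340,3,'w16.png')
```

```text
t 18.75 p [0.628  0.0371 0.086 ] q [-0.035  0.572 -0.17   1.773  0.132  0.812 -1.75 ] F [-7.4 -0.1 14.6] T [-0.08  1.68 -0.04] w 0.001
x [ 0.996  0.091 -0.004] z [-0.003 -0.005 -1.   ]
```

View pics/w16.png

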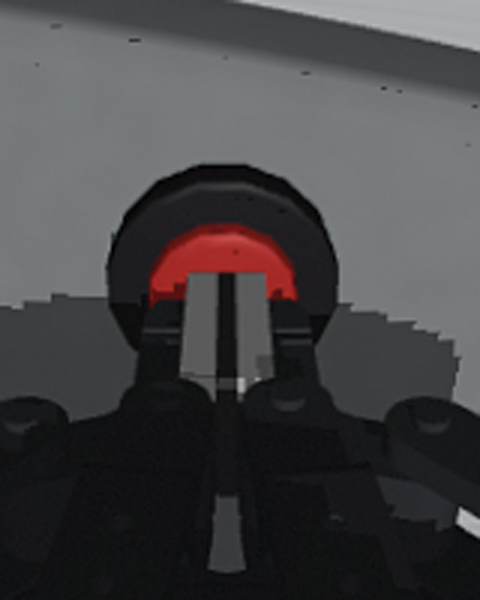

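Call:
{"fn": "jog_arm", "kwargs": {"dp": [[0,0,-0.4],[0,0,-1],[0,0,-2.2],[0,0,-3.4],[0,0,-4.4]], "angular": [[0,0,0],[0,0,0],[0,0,0],[0,0,0],[0,0,0]], "claw": [0,0,0,0,0]}}

```text
t: 19.3
eef_pos: [0.6296, 0.0376, 0.1971]
tool_rot: [0.002, 0.999, 0.046, -0.0]
contact_force: [0.9, -0.3, -0.3]
gripper_width: 0.002
```

Call:
{"fn": "jog_arm", "kwargs": {"dp": [[0,0,-0.4],[0,0,-0.8],[0,0,-1],[0,0,-1],[0,0,-1]], "angular": [[0,0,0],[0,0,0],[0,0,0],[0,0,0],[0,0,0]], "claw": [0,0,0,0,0]}}

```text
t: 19.8
eef_pos: [0.6284, 0.0376, 0.2185]
tool_rot: [0.002, 0.999, 0.046, -0.002]
contact_force: [0.7, 0.4, 0.3]
gripper_width: -0.001
```

Run:
```python
from tgt import *
st(); needle('n7.png'); s=load('scene'); crop(s,60,400,130,330,2.2,'s17.png'); c=cam('wrist'); cv2.imwrite('pics/w17.png',np.array(c['pixels']))
```

```text
t 19.8 p [0.6284 0.0376 0.2185] q [-0.023  0.425 -0.185  1.67   0.091  1.06  -1.716] F [0.7 0.4 0.3] T [-0.01  0.02 -0.02] w -0.001
x [ 0.996  0.091 -0.004] z [-0.004 -0.005 -1.   ]
```

View pics/n7.png

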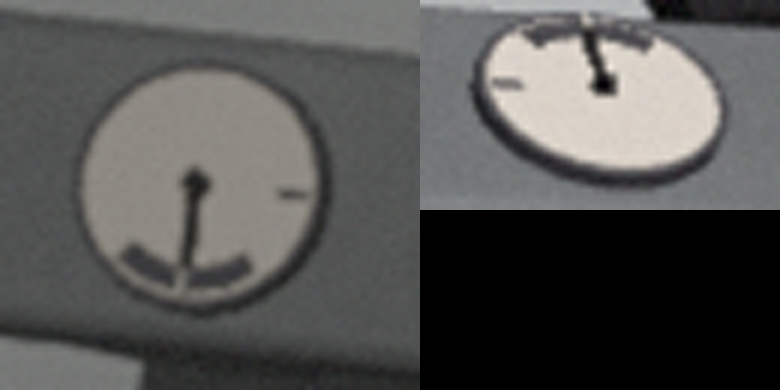

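View pics/s17.png

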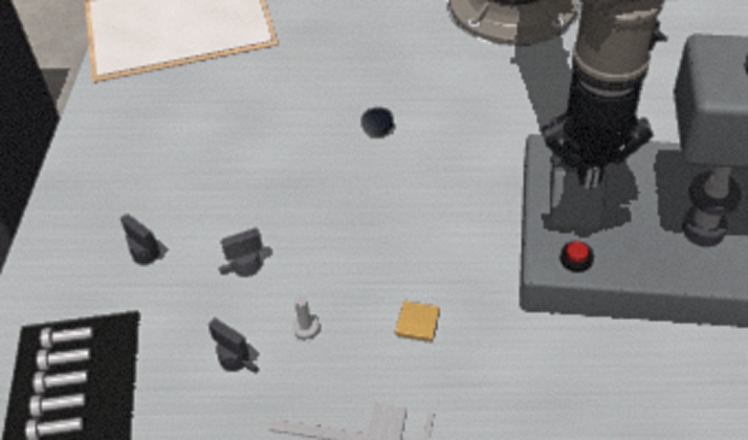

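View pics/w17.png

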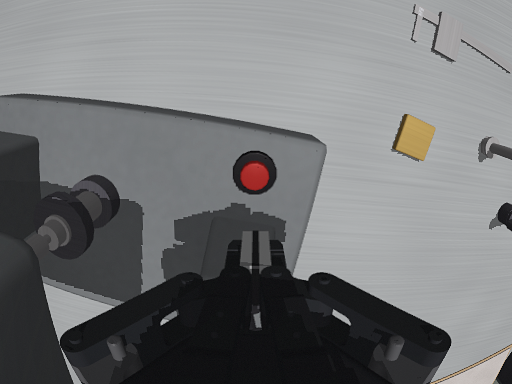

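Run:
```python
from tgt import *
t=load('top'); crop(t,150,430,90,290,2.8,'t17.png')
```

```text
(no output)
```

View pics/t17.png

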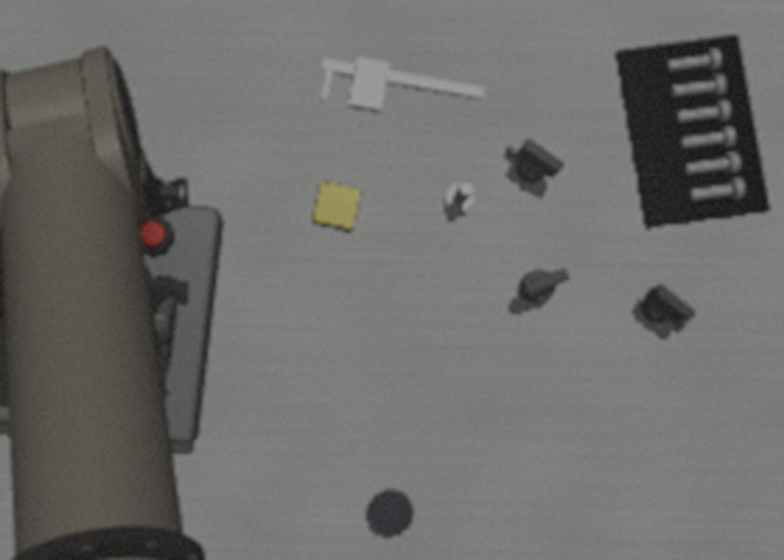

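Call:
{"fn": "jog_arm", "kwargs": {"dp": [[0,0.8,-1],[0,2,-1.6],[0,3.5,-2],[0,5,-2],[0,6.5,-2]], "angular": [[0,0,0],[0,0,0],[0,0,0],[0,0,0],[0,0,0]], "claw": [0,0,0,0,0]}}

```text
t: 20.45
eef_pos: [0.644, -0.1253, 0.2703]
tool_rot: [0.002, 0.999, 0.046, -0.001]
contact_force: [0.8, -0.2, -0.0]
gripper_width: -0.002
```

Call:
{"fn": "jog_arm", "kwargs": {"dp": [[0,0.5,0],[0,1,0],[0,1,0],[0,1,0],[0,1,0]], "angular": [[0,0,0],[0,0,0],[0,0,0],[0,0,0],[0,0,0]], "claw": [0,0,0,0,0]}}

```text
t: 20.95
eef_pos: [0.6464, -0.1465, 0.2703]
tool_rot: [0.002, 0.999, 0.047, -0.001]
contact_force: [-1.0, 0.4, -0.1]
gripper_width: -0.001
```

Run:
```python
from tgt import *
st(); needle('n8.png'); s=load('scene'); crop(s,280,380,140,260,5,'s18.png'); cv2.imwrite('pics/s19.png',np.array(s['pixels']))
```

```text
t 20.95 p [ 0.6464 -0.1465  0.2703] q [ 0.216  0.432 -0.124  1.534  0.06   1.181 -1.397] F [-1.   0.4 -0.1] T [ 0.02 -0.03 -0.02] w -0.001
x [ 0.996  0.094 -0.003] z [-0.002 -0.003 -1.   ]
```

View pics/n8.png

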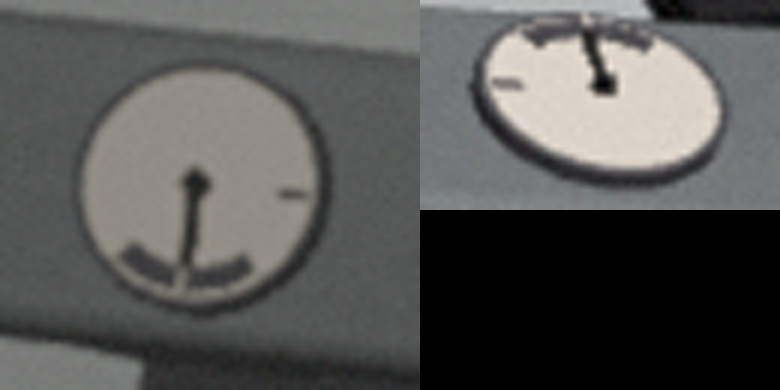

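View pics/s18.png

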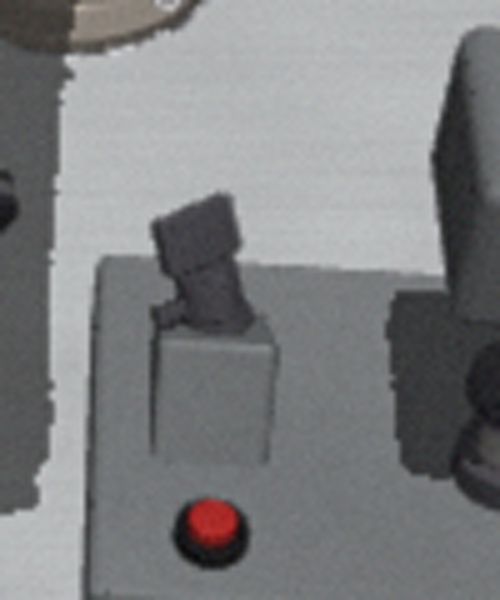

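View pics/s19.png

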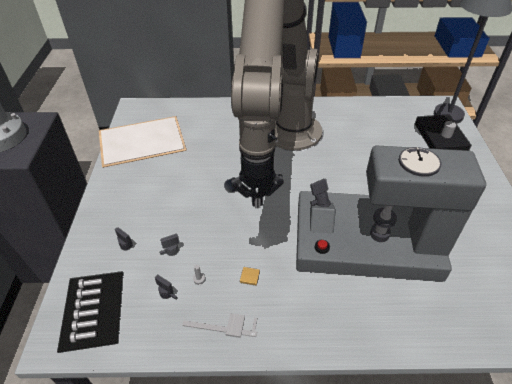

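```bash
python3 -c "
from station import *
print(hand_in())"
```

```text
the job is handed in; nothing more can be done
None
```

The job is done and handed in at about 21 s of the 61 s allowed.

- **Knob:** I took the one nearest the base and fitted it on the leaning spindle until it met the collar firmly, with a 35 N push. I then turned it about 71° clockwise.
- **Needle:** it stands on the white mid-band tick in both the top and scene views. It did not move when I let go of the knob or pressed the button.
- **Button:** I pressed it 6 mm to its stop, where the force rose to about 15 N. It sprang back up.
- **At the end:** the arm stood clear, touching nothing, with the knob still seated. The spare bolt, anvil insert and calibration block showed no movement in the last views. The insert was hidden behind the arm in the last scene view, so I checked it in the top view taken just before.

Two readings disagreed:
- **Scene camera:** it put points up to about 9 mm farther back than the top camera. I relied on close wrist-camera views instead.
- **Spindle lean:** the spindle leaned 30° as stated, but about 25° to the side of the tester's straight front. I used the fitted direction, and the knob went on without resistance until it met the collar.

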